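# Unfold the slide crank and nip a wear ring for gauging

### The arm

A 6-joint arm with a two-finger parallel gripper is mounted at the origin on the work surface. World frame = base frame: x ahead of the robot, y to its left, z up, the work surface at z = 0. Lengths are in mm, angles in rad, forces in N, time in s.
With the tool pointing down it reaches from about 275 to 750 mm from the base axis. Payload 10.2 kg.
Tool frame: the origin (TCP) lies at the very end of the fingers, on their centre line; the grasp point (between the pads) lies 19 mm behind it; y points along the fingers, x is the direction in which the jaws open and shut, and the axes are right-handed (so a half turn about y gives the same grasp; the last joint's range is limited). The gripper opens to 85 mm and grips with 20 to 120 N. Pads are 22 mm wide; open, the fingers measure 114 mm over their backs; the gripper's body (76 mm by 85 mm) begins 54 mm behind the grasp point. The pads swing forward as they close: fully open they stand 13 mm farther back than shut.
Start: joints at [-1.446, 0.313, 1.498, -0, 1.331, -0.223], TCP at [178.923, -493.576, 231.294] pointing down, gripper open.
Joint ranges: [-2.94, 2.94], [-0.97, 2.17], [0.19, 2.56], [-1.23, 4.37], [0.02, 3.11], [-2.88, 2.88]. Speed limits (rad/s): [2.39, 2.39, 3.01, 3.14, 3.14, 3.14].

### API

Orientations are given as a unit quaternion [w, x, y, z].
In Python, from rig import telemetry, imaging, ctrl gives the robot as it stands.
- The arm moves only by the shell command python3 -m handwheel 'ROWS' [FORCE]. ROWS is JSON, a list of rows, each an object with "delta_pos": the shift along the tool's x, y, z in cm, a list of three; "twist": the turn, a rotation vector about the tool's x, y, z in rad, a list of three; "jaw": the opening, from 0 (shut) to 1 (fully open). A call has exactly 10 rows; each row is the pose to reach, as a shift and turn from the pose commanded when the call began, along the tool's axes at that moment; what a row does not reach only later rows make up. A row lasts 1/12 s, in which the tool goes at most 41.7 mm and 7.16 degrees, less where a joint would pass 70% of its speed; a pose out of reach is approached as far as the arm can. A call with a gripper value outside its range is refused whole. The fingers move at their own pace and stop on an object; FORCE is the grip in N (left out, the last holds). Time passes only in rows, so rows that repeat a pose let the fingers close, or fill a call up. It gives the time, the measured TCP pose, the force and the opening at its end, in the units of the state.
- telemetry.sense(): the state, without advancing time (a new reading comes with each control period).
- imaging.capture(name): name is "side" or "top"; returns a dict with "frame" (480x640x3 uint8, red, green, blue), "z_map" (480x640 float32, mm along the optical axis (not along the pixel's ray), 0 where there is no reading), "fx", "fy", "cx", "cy" (pixels), "rvec" (rotation vector, rad) and "tvec" (3), from world to camera coordinates, as OpenCV has them. Camera axes: x right, y down, z forward; pixel columns grow to the right and rows downward; lengths in mm; the calibration is good to about 2 mm. A picture is of the moment at which its call begins.
- ctrl.finish_job(): hands the job in, once; it reports no verdict.
The state is a dict: "time_s": time; "joints": joint angles; "dq": joint speeds; "tau": joint torques, N m; "eef_pos": TCP position; "ee_rot": TCP orientation; "force": force on the tool from outside, world axes, zero at the start; "wrist_torque": the same for the moment, N m; "grip_width": opening from 0.0 (shut) to 1.0 (fully open).
Only numpy, scipy, OpenCV 4.12 (cv2) and the standard library are available. Lean on these libraries where they do the work, as an engineer would, in place of code of your own. Each camera call takes 0.05 s, during which the arm holds its last target.

### The job

The cast-iron wear ring on the sliding carriage is to be held for bore gauging: swing the folded crank handle fully up into its working position, and only then wind the crank clockwise until the ring is nipped between the carriage's vee jaw and the stop pad. Go gently and stop as soon as the handle stiffens, because the ring wants a light, secure hold and a hard squeeze springs it out of round. Then let go, leaving the handle standing up, the ring nipped and everything else undisturbed.

Things in the scene. Friction and masses are not known exactly. Their poses are not given: they have to be found in the camera images.
- bed: The slide's fixed grey bed on the bench: a gearbox with the crank on top nearest the robot, and two grey round rails beyond it. Origin: on the crank's axis, at bench level; +x points from the gearbox to the rails (rail centre line 150 mm away), y runs along the rails, z up. The gearbox is 112 x 104 mm and 92 mm high.
- crank (a joint): Turning of the steel crank on top of the gearbox about its vertical axis, rad; 0 as found, whichever way the arm points, and growing clockwise seen from above. Each radian clockwise moves the carriage 12 mm towards the headstock (75 mm per turn). A friction brake drags all the way at about 7.5 N on the upright handle and holds the crank wherever it is left. Above this drag each newton on the handle puts about 6.7 N on the ring.
- fold (a joint): Swing of the crank's folding handle, rad: 0 folded flat over the arm with its free end at the crank axis, 1.571 upright against its stop (working position). It starts between 0 and 0.3. A friction joint (0.2 N m) holds it at any angle.
- crank_axis (a point): Point on the crank's vertical axis, 127 mm above the bench, at the height of the handle's pivot. Hub below it: 30 mm across, top at 113 mm.
- grip_pivot (a point): Centre of the folding handle's pivot pin, at the outer end of the crank arm, 80 mm from the crank axis and 127 mm above the bench; the pin lies level, square to the arm. The arm is a flat bar 18 mm wide, top at 112 mm; the fork around the pin is 24 mm wide and reaches 137 mm above the bench.
- grip_end (a point): Free end of the handle, on its centre line, 80 mm from the pivot. The handle's black round grip sleeve, 22 mm in diameter, takes up the last 64 mm up to this end and spins freely on its pin, so the hand need not turn while cranking. Upright, it stands from 143 to 207 mm above the bench.
- headstock: Fixed grey casting at the right-hand (bed -y) end of the rails, 110 x 50 mm, about 120 mm high, carrying the adjustable stop screw and its pad. Origin: on the bed's centre line under the casting, at bench level; axes as the bed's.
- stop_root (a point): Where the stop screw leaves its locknut on the headstock, 96 mm above the bench (half the ring's height). From here the screw (14 mm thick) with its white plastic-faced round pad (19 mm across, slightly springy, about 50 N per mm) points along bed +y at the ring. The pad's face stands 24 to 36 mm out from this point: it was set for an earlier job and is not measured.
- carriage: Aluminium carriage on the rails, deck 130 mm (x) x 300 mm (y), top 85 mm above the bench. Origin: centre of the deck's top face; axes as the bed's. Its steel vee jaw (120 degrees, 26 mm high) opens towards bed -y; a ring fully in the vee has its centre 100 mm from the origin along -y.
- wear_ring: Dull cast-iron wear ring, 90 mm outside, 78 mm inside, 22 mm high, lying flat on the carriage deck in front of the vee jaw, up to 5 mm short of being seated in it. Origin: centre of its underside. A nip of 10 N holds it; over 70 N springs it out of round.
- sleeve1: Stainless shaft sleeve standing upright on the deck, 40 mm outside, 45 mm tall; origin at the centre of its underside. Rides along; must stay standing.
- sleeve2: Second such sleeve.
- bearing: Open steel ball bearing lying on the deck, 52 mm across, 15 mm thick; origin at the centre of its underside. Rides along.
- drift_punch: Brass drift punch with a yellow handle lying along the deck, 145 mm long; origin under its middle. Rides along.
- bore_gauge: Dial bore gauge lying on the bench, 180 mm long; leave alone.
- spanner: Spanner lying on the bench, 190 mm long; leave alone.
- mallet: Brass hammer lying on the bench, 260 mm long; leave alone.
There are look-alikes about, which are no part of the job. What is shaped like the wear_ring but turquoise is not meant.

How it is judged (in metres and radians):
On the way, in this order (a step that is already met when the one before it is completed fails the run):
1. the crank handle is swung fully up before the crank is turned (value of joint fold above 1.48 rad and value of joint crank between -0.35 and 0.35 rad), for 0.2 s.
2. the ring is nipped against the stop with the handle up (contact force between wear_ring and headstock above 10 N and value of joint fold above 1.3 rad), for 0.2 s.
At the end, for the whole second after the job is handed in: The ring lies flat and at rest, nipped between vee jaw and stop pad with at least 10 N on either side, and the crank handle still stands up (within about 15 degrees of upright) (all of step 2 and contact force between wear_ring and carriage above 10 N and angle between wear_ring's own z axis and vertical below 0.08 rad and linear speed of wear_ring below 0.01 m/s); the robot touches nothing.
It fails at once if the ring is squeezed with more than 70 N (contact force between wear_ring and headstock above 70 N).
It fails at once if the crank is turned by more than about 25 degrees before its handle is up (value of joint fold below 1.2 rad and (value of joint crank above 0.45 rad or value of joint crank below -0.45 rad)).
It fails at once if a shaft sleeve is toppled (angle between any of sleeve1, sleeve2's own z axis and vertical above 0.5 rad).
It fails at once if something falls off the carriage (z of any of sleeve1, sleeve2, bearing, drift_punch in the frame of carriage below -0.02 m).
It fails at once if the bore gauge, spanner or mallet on the bench is pushed more than 20 mm (distance of any of bore_gauge, spanner, mallet from where it was at the start of the episode above 0.02 m).
It also fails if it takes over 69 s, if anything falls off the work surface, if the arm or the gripper's body presses on something with over 40 N, if the wrist force passes 120 N, or if a joint passes its speed limit or range.

## Working session

There is one attempt and no reset: what is moved stays moved. The work goes in short steps, Python scripts to look and compute and a shell command to move; the robot and the scene stay as the last step left them, time stands still between calls to the robot, and variables do not carry over. Pictures are saved under pics/ and viewed, and the job is handed in when it is done.

```bash
ls; mkdir -p pics; python3 - <<'E'
from rig import telemetry, imaging, ctrl
import cv2,pickle
s=telemetry.sense();print(s)
for n in("side","top"):
    c=imaging.capture(n);pickle.dump(c,open(f"pics/{n}0.pkl","wb"))
    cv2.imwrite(f"pics/{n}0.png",c["frame"][:,:,::-1]);print(n,c["fx"],c["cx"],c["cy"],c["rvec"],c["tvec"])
E
```

```text
pics
{'time_s': 0.0, 'joints': array([-1.44641300e+00,  3.13467265e-01,  1.49847865e+00,  8.37897675e-06,
        1.33098700e+00, -2.23379635e-01]), 'dq': array([ 0.00145657, -0.00102143,  0.00031392,  0.00109115, -0.00069985,
        0.00024442]), 'tau': array([ 2.03071097e-03, -4.12258601e+01, -2.59743369e+01, -7.41678036e-05,
        4.05945611e-03,  1.64091563e-05]), 'eef_pos': array([ 178.88411159, -493.29870173,  230.71059375]), 'ee_rot': array([ 0.57931626, -0.57860993,  0.40627347, -0.40564158]), 'force': array([ 0.53202828,  0.29825127, -0.43709529]), 'wrist_torque': array([0.01093226, 0.03426325, 0.00873116]), 'grip_width': 0.9985031181883334}
side 589.445945845325 323.2827648395327 239.0450709256566 [ 0.82561388 -2.38792044  1.29416757] [ 452.47813933  302.96599024 1273.69867256]
top 512.2065886282636 303.22032707231244 235.92391534763348 [ 2.15866417 -2.18378439  0.13717762] [ -22.76685932  626.03361464 1467.71586395]
```

View pics/side0.png

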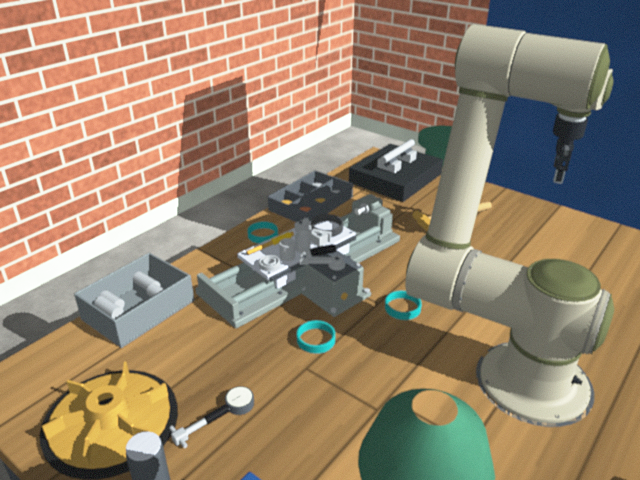

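View pics/top0.png

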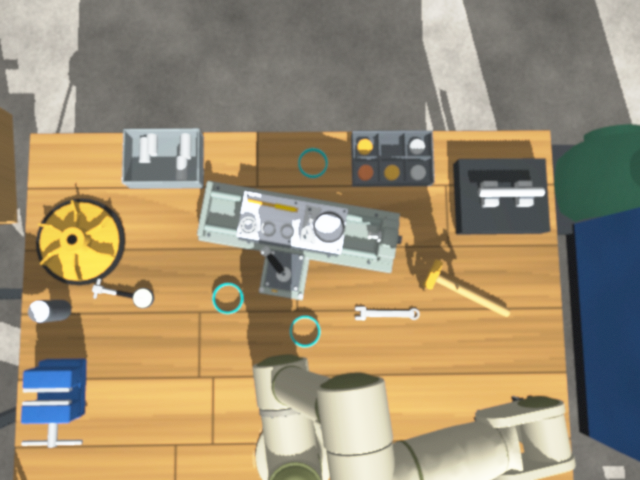

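```bash
cat > h.py <<'E'
import numpy as np,cv2,pickle
def load(n): return pickle.load(open(f"pics/{n}.pkl","rb"))
def RT(c): return cv2.Rodrigues(np.array(c["rvec"],float))[0],np.array(c["tvec"],float).ravel()
def ray(c,u,v):
    R,t=RT(c); d=R.T@np.array([(u-c["cx"])/c["fx"],(v-c["cy"])/c["fy"],1.]); return -R.T@t,d
def plane(c,u,v,z):
    o,d=ray(c,u,v); return o+d*(z-o[2])/d[2]
def proj(c,P):
    R,t=RT(c); p=R@np.array(P,float)+t; return np.array([p[0]/p[2]*c["fx"]+c["cx"],p[1]/p[2]*c["fy"]+c["cy"]])
def cloud(c):
    R,t=RT(c); z=c["z_map"].astype(float); v,u=np.mgrid[0:480,0:640]
    p=np.stack([(u-c["cx"])/c["fx"]*z,(v-c["cy"])/c["fy"]*z,z],-1)
    return (p-t)@R, z>0
def crop(c,name,x0,y0,x1,y1,k):
    im=c["frame"][y0:y1,x0:x1,::-1]; cv2.imwrite(f"pics/{name}.png",cv2.resize(im,None,fx=k,fy=k,interpolation=cv2.INTER_CUBIC))
E
python3 - <<'E'
from h import *
t=load("top0");s=load("side0")
crop(t,"t0c",190,170,410,310,3.6);crop(s,"s0c",190,190,410,350,3.6)
P,m=cloud(t)
np.set_printoptions(precision=0,suppress=True)
print(P[250:300:4,256:312:4,2])
print(t["z_map"].min(),P[120,300],P[300,180])
E
```

```text
[[  0. 132. 137. 135.  91.  89.  85.  81.  22.  15.  18.  19.  72.  79.]
 [ -1.  -3. 135. 142. 142.  90.  95. 101.  90.  90.  91.  96.  87.  19.]
 [  3.   4.   5. 141. 145. 144.  90.  93.  91.  88.  93.  95.  86.  16.]
 [ -1.   1.   0.  92. 144. 143.  93.  90.  89.  93.  89.  85.  85.  22.]
 [ -3.   2.  10.  93.  89. 150. 155.  97.  94.  86.  91.  89.   8.   2.]
 [ -1.  -0.  11.  97.  95. 150. 150. 149. 100.  95.  95.  98.   3.   2.]
 [ -2.   1.   8.  92.  98.  92. 113. 115. 114.  88.  90.  92.   8.   7.]
 [  0.   1.  83.  92.  90.  87. 106. 110.  94. 100.  90.  89.   3.  -1.]
 [ -3.   0.  92.  93.  92.  94.  90.  97.  89.  91.  96.  88.  14.  -0.]
 [ -2.  12.  84.  89.  93.  96.  90.  95.  93.  89.  95.  84.  14.   5.]
 [ -2.  17.   9.   8.  45.  37.  11.  75.  89.  92.  96.  13.  -0.  -2.]
 [  3.  -2.  -1.   4.   8.   9.   8.  15.  12.  11.   8.  13.  -0.   5.]
 [  4.  -3.   6.   0.  -1.   0.   4.   8.   4.   5.  13.  14.   1.   2.]]
0.0 [1250.  -34. -753.] [443. 335.   4.]
```

View pics/t0c.png

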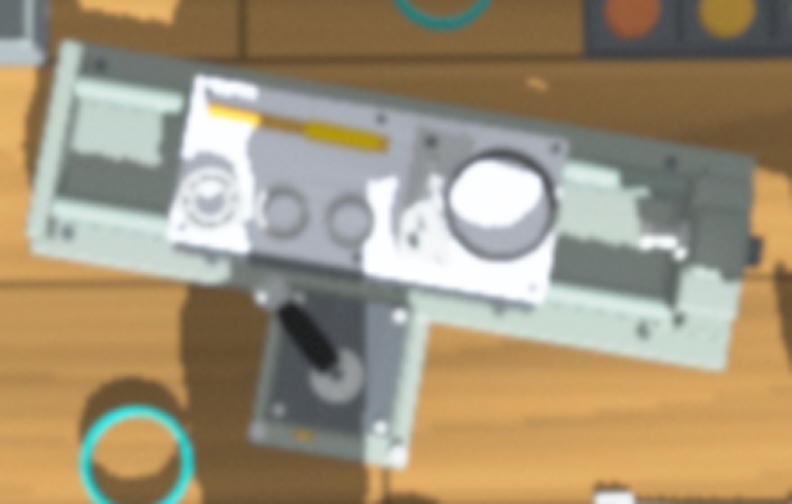

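View pics/s0c.png

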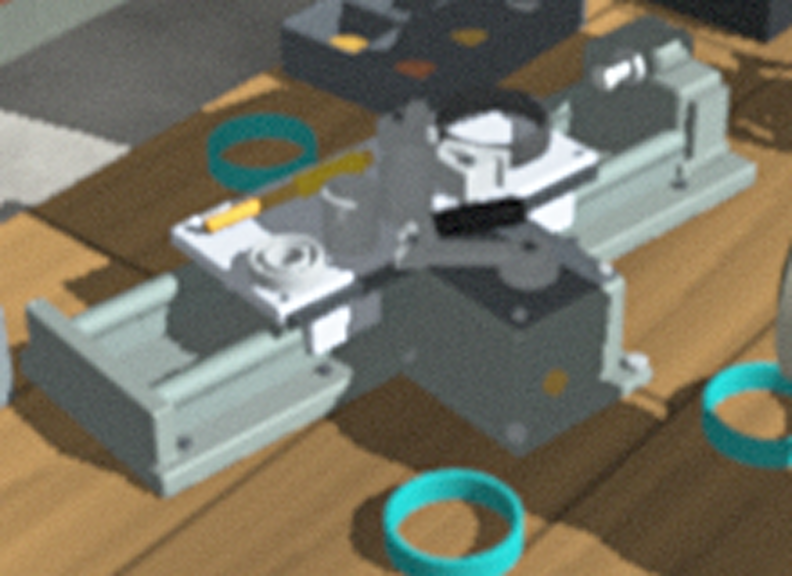

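```bash
python3 - <<'E'
from h import *
np.set_printoptions(precision=1,suppress=True)
t=load("top0");s=load("side0")
for n,c in(("top",t),("side",s)):
    R,tt=RT(c);print(n,"cam",-R.T@tt)
T=lambda x,y:(190+x/3.6-.36,170+y/3.6-.36)
S=lambda x,y:(190+x/3.6-.36,190+y/3.6-.36)
print("hub top",plane(t,*T(337,378),113),"side",plane(s,*S(528,252),113))
print("pivot top",plane(t,*T(272,293),130),"side",plane(s,*S(405,243),127))
# black grip masks
for n,c,b in(("top",t,(262,248,290,278)),("side",s,(305,240,340,262))):
    x0,y0,x1,y1=b; g=c["frame"][y0:y1,x0:x1].max(-1)
    m=(g<45).astype(np.uint8); k,l,st,ce=cv2.connectedComponentsWithStats(m)
    i=1+st[1:,4].argmax(); ys,xs=np.nonzero(l==i); print(n,st[i],ce[i]+[x0,y0])
    r=cv2.minAreaRect(np.stack([xs+x0,ys+y0],1).astype(np.float32));print(r);bx=cv2.boxPoints(r);print(bx)
    P,mm=cloud(c);Q=P[ys+y0,xs+x0];print(Q.mean(0),np.median(Q,0))
from scipy.spatial.transform import Rotation as Ro
print(Ro.from_quat([ -0.57860993,0.40627347, -0.40564158,0.57931626]).as_matrix())
E
```

```text
top cam [ 459.2   -6.4 1528.3]
side cam [-188.8  992.3  948. ]
hub top [510.3  27.6 113. ] side [506.3  35.7 113. ]
pivot top [574.7  76.  130. ] side [565.7  95.  127. ]
top [  6   7  14  17 105] [274.9 263.1]
((274.8000183105469, 262.9000244140625), (19.200000762939453, 5.800000190734863), 53.13010025024414)
[[266.7 257. ]
 [271.4 253.5]
 [282.9 268.8]
 [278.2 272.3]]
[540.4  49.1 148. ] [540.4  48.7 147.9]
side [  6   6  24  10 161] [322.5 250.2]
((322.5975341796875, 250.3780517578125), (7.509344100952148, 23.632347106933594), 83.6598129272461)
[[310.4 248. ]
 [333.9 245.3]
 [334.8 252.8]
 [311.3 255.4]]
[530.   61.  144.2] [533.7  55.6 139.3]
[[ 0.3 -0.   0.9]
 [-0.9  0.   0.3]
 [-0.  -1.   0. ]]
```

```bash
python3 - <<'E'
from h import *
t=load("top0");s=load("side0")
crop(t,"t0d",250,240,310,300,10);crop(s,"s0d",290,225,365,285,10)
np.set_printoptions(precision=1,suppress=True)
def tri(a,b):
    o1,d1=ray(t,*a);o2,d2=ray(s,*b);A=np.stack([d1,-d2],1);k=np.linalg.lstsq(A,o2-o1,rcond=None)[0]
    p,q=o1+d1*k[0],o2+d2*k[1];return (p+q)/2,np.linalg.norm(p-q)
print(tri((269,255),(310.8,251.7)),tri((280.5,270.5),(334.3,249)),tri((274.8,263),(322.5,250.3)))
E
```

```text
(array([563.3,  65.4, 128.2]), np.float64(1.152115645158524)) (array([518.5,  32.9, 138.1]), np.float64(5.284726384920386)) (array([540.4,  49.1, 133.5]), np.float64(2.38291944330642))
```

View pics/t0d.png

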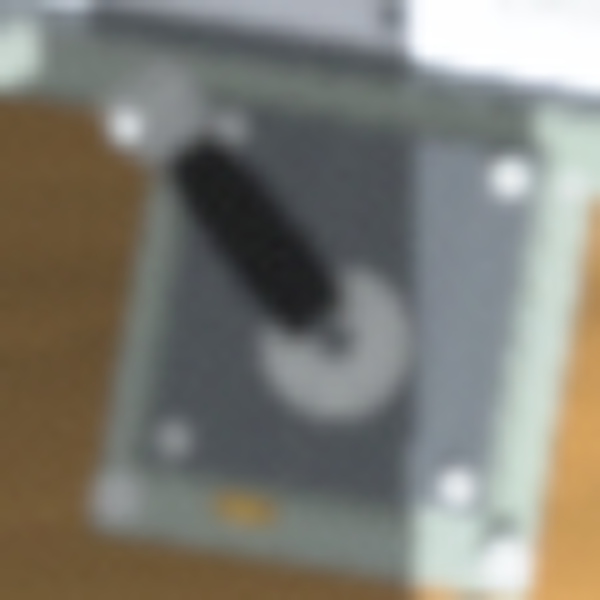

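View pics/s0d.png

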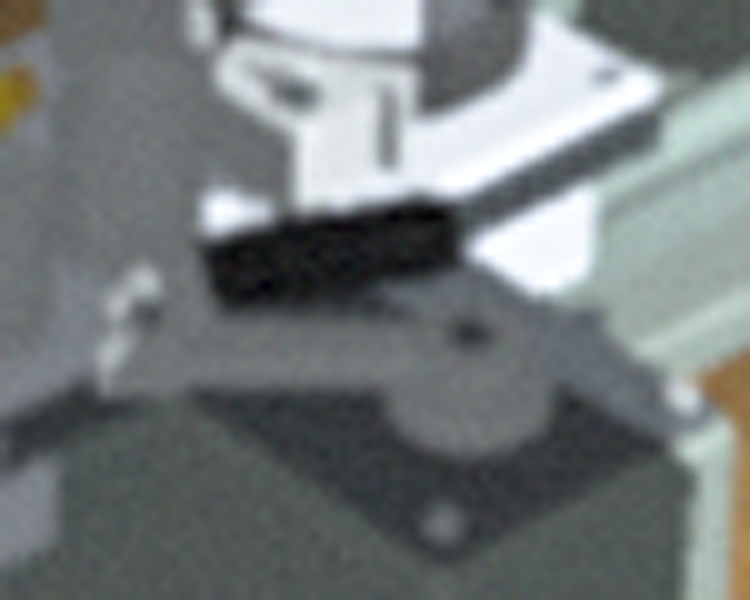

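```bash
python3 - <<'E'
from h import *
t=load("top0");s=load("side0")
np.set_printoptions(precision=1,suppress=True)
def tri(a,b):
    o1,d1=ray(t,*a);o2,d2=ray(s,*b);A=np.stack([d1,-d2],1);k=np.linalg.lstsq(A,o2-o1,rcond=None)[0]
    p,q=o1+d1*k[0],o2+d2*k[1];return (p+q)/2,np.linalg.norm(p-q)
print("hub",tri((283.25,273.55),(336.55,257.75)),plane(t,283.25,273.55,113),plane(s,336.55,257.75,113))
print("piv",plane(t,265.35,250.75,135),plane(s,290+14.8-.45,225+31-.45,127), tri((265.35,250.75),(304.3,255.5)))
# gearbox top corners in top view (grey plate + edge) and rails for yaw
for q in[(100,500),(535,575),(165,150),(540,120)]:print(q,plane(t,250+q[0]/10-.45,240+q[1]/10-.45,85))
E
```

```text
hub (array([512.7,  27.2, 111.2]), np.float64(1.4497419176207829)) [513.3  27.6 113. ] [510.6  28.9 113. ]
piv [575.   75.3 135. ] [565.8  86.5 127. ] (array([575.9,  75.9, 117.1]), np.float64(1.6239287874938864))
(100, 500) [470.4  94.9  85. ]
(535, 575) [448.1 -26.6  85. ]
(165, 150) [568.4  76.3  85. ]
(540, 120) [575.7 -29.6  85. ]
```

```bash
cat >> h.py <<'E'
from scipy.spatial.transform import Rotation as Ro
def tool(p,yaw_x=None):
    """delta (cm, tool axes) and twist about tool y to bring TCP to world p with tool x at angle yaw_x deg"""
    from rig import telemetry
    s=telemetry.sense();w,x,y,z=s["ee_rot"];R=Ro.from_quat([x,y,z,w]).as_matrix()
    d=R.T@(np.array(p)-s["eef_pos"])/10; a=np.arctan2(R[1,0],R[0,0])
    tw=None if yaw_x is None else -(np.deg2rad(yaw_x)-a)
    return d,tw,np.rad2deg(a),s["eef_pos"],s["time_s"]
E
python3 - <<'E'
from h import *
np.set_printoptions(precision=2,suppress=True)
t=load("top0");s=load("side0")
crop(t,"t0e",310,200,410,265,8);crop(s,"s0e",310,190,405,250,8)
print(tool([531,41.6,230],-52.5))
E
```

```text
(array([-38.29,   0.14,  51.33]), np.float64(-0.30672138899546475), np.float64(-70.0738410758305), array([ 178.88, -493.34,  230.79]), 0.1)
```

View pics/t0e.png

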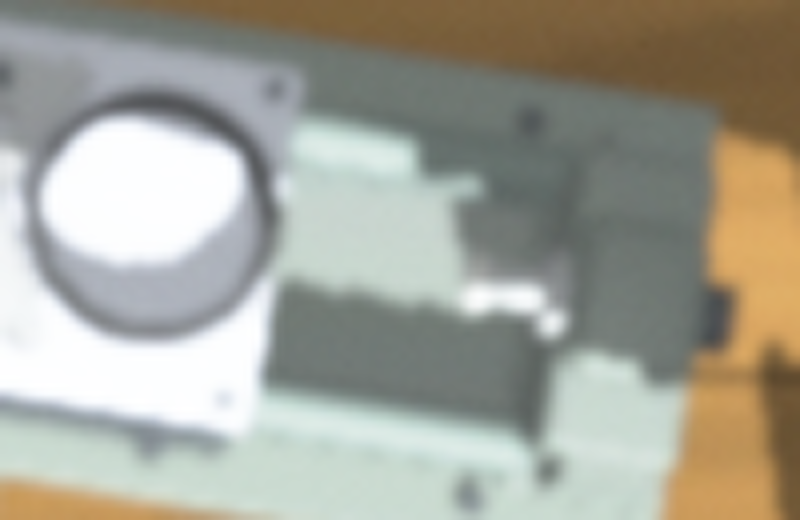

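View pics/s0e.png

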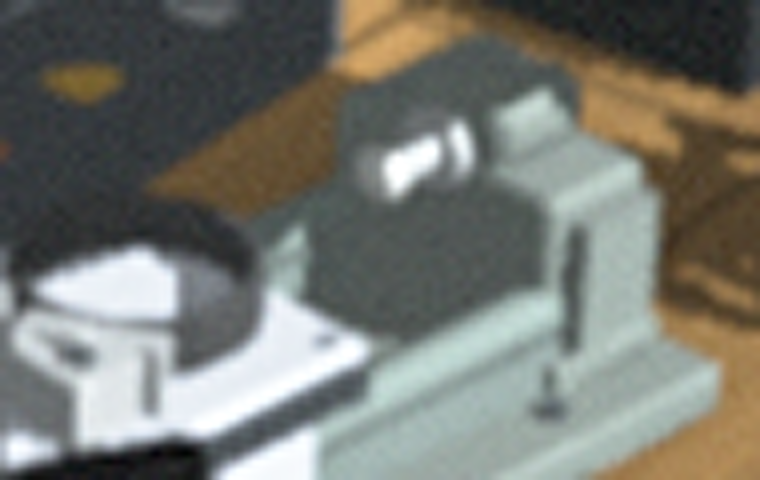

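Candidates for the handle: black grip on the gearbox at top (275,263) / side (322,250). Not the bore gauge's black grip at top (120,293), nor the dark knob on the headstock at (399,240). Candidates for the ring: dark ring on the carriage at top (329,226). The turquoise ones at (228,298), (305,331) and (312,163) are look-alikes. The close crops confirm both choices; the pad face is at about top (367,234).

```bash
python3 - <<'E'
from h import *
np.set_printoptions(precision=1,suppress=True)
t=load("top0")
f=lambda x,y,z:plane(t,310+x/8-.44,200+y/8-.44,z)
y=np.array([.18,.984,0])
a=f(152,215,107);pad=f(462,277,100);print("ring",a,"pad",pad,"gap",(a-pad)@y-45)
ax=np.array([512.5,27.5,0])
print(((a-ax)@y,(pad-ax)@y))
E
python3 -m handwheel '[{"delta_pos":[-2.5,0,3.4],"twist":[0,-0.03,0],"jaw":1},{"delta_pos":[-5,0,6.8],"twist":[0,-0.06,0],"jaw":1},{"delta_pos":[-7.5,0,10.2],"twist":[0,-0.1,0],"jaw":1},{"delta_pos":[-10,0,13.6],"twist":[0,-0.14,0],"jaw":1},{"delta_pos":[-12.5,0,17],"twist":[0,-0.18,0],"jaw":1},{"delta_pos":[-15,0,20.4],"twist":[0,-0.22,0],"jaw":1},{"delta_pos":[-17.5,0,23.8],"twist":[0,-0.25,0],"jaw":1},{"delta_pos":[-20,0,27.2],"twist":[0,-0.28,0],"jaw":1},{"delta_pos":[-22.5,0,30.6],"twist":[0,-0.307,0],"jaw":1},{"delta_pos":[-25,0,34],"twist":[0,-0.307,0],"jaw":1}]' 40
python3 - <<'E'
from h import *
np.set_printoptions(precision=2,suppress=True)
print(tool([531,41.6,230],-52.5))
E
```

```text
ring [ 643.7 -100.2  107. ] pad [ 621.5 -209.3  100. ] gap 66.3827098961518
(np.float64(-102.0088769137295), np.float64(-213.3915868098813))
time_s: 0.93
eef_pos: [411.0, -145.1, 231.3]
ee_rot: [-0.634, 0.634, -0.312, 0.312]
force: [0.8, -1.5, 0.3]
grip_width: 0.999
(array([-7.47,  0.13, 20.9 ]), np.float64(0.0015834609781986142), np.float64(-52.409274368925566), array([ 410.99, -145.08,  231.28]), 0.9333)
```

```bash
python3 -m handwheel '[{"delta_pos":[-1,0,2.8],"twist":[0,0,0],"jaw":1},{"delta_pos":[-2,0,5.6],"twist":[0,0,0],"jaw":1},{"delta_pos":[-3,0,8.4],"twist":[0,0,0],"jaw":1},{"delta_pos":[-4,0,11.2],"twist":[0,0,0],"jaw":1},{"delta_pos":[-5,0,14],"twist":[0,0,0],"jaw":1},{"delta_pos":[-6,0,16.8],"twist":[0,0,0],"jaw":1},{"delta_pos":[-7,0,19.5],"twist":[0,0,0],"jaw":1},{"delta_pos":[-7.5,0,20.9],"twist":[0,0,0],"jaw":1},{"delta_pos":[-7.5,2,20.9],"twist":[0,0,0],"jaw":1},{"delta_pos":[-7.5,4,20.9],"twist":[0,0,0],"jaw":1}]'
python3 - <<'E'
from h import *
from rig import imaging
np.set_printoptions(precision=2,suppress=True)
print(tool([531,41.6,121],-52.5))
for n in("side","top"):
    c=imaging.capture(n);pickle.dump(c,open(f"pics/{n}1.pkl","wb"))
    if n=="side":crop(c,"s1",270,170,390,270,6)
    else:crop(c,"t1",230,210,330,300,6)
E
```

```text
time_s: 1.77
eef_pos: [531.0, 40.6, 190.9]
ee_rot: [0.635, -0.634, 0.312, -0.313]
force: [-0.3, 0.1, -0.4]
grip_width: 1.0
(array([-0.09,  6.99,  0.05]), np.float64(0.002065507211398865), np.float64(-52.381655154233016), array([531.02,  40.56, 190.94]), 1.7667)
```

View pics/s1.png

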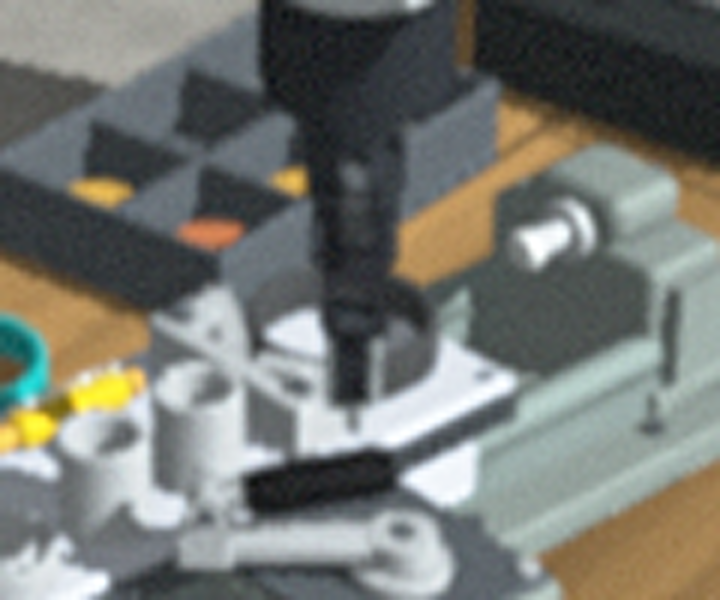

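View pics/t1.png

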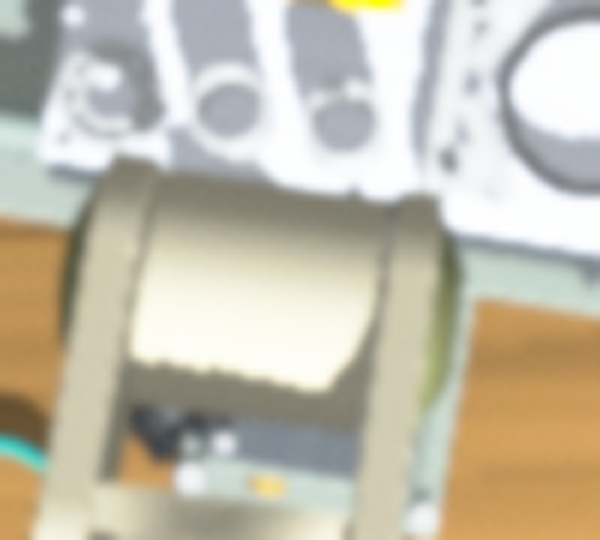

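```bash
python3 -m handwheel '[{"delta_pos":[-0.1,1.2,0],"twist":[0,0,0],"jaw":1},{"delta_pos":[-0.1,2.4,0],"twist":[0,0,0],"jaw":1},{"delta_pos":[-0.1,3.5,0],"twist":[0,0,0],"jaw":1},{"delta_pos":[-0.1,4.5,0],"twist":[0,0,0],"jaw":1},{"delta_pos":[-0.1,5.4,0],"twist":[0,0,0],"jaw":1},{"delta_pos":[-0.1,6.1,0],"twist":[0,0,0],"jaw":1},{"delta_pos":[-0.1,6.6,0],"twist":[0,0,0],"jaw":1},{"delta_pos":[-0.1,6.9,0],"twist":[0,0,0],"jaw":1},{"delta_pos":[-0.1,6.9,0],"twist":[0,0,0],"jaw":1},{"delta_pos":[-0.1,6.9,0],"twist":[0,0,0],"jaw":1}]' 30
python3 - <<'E'
from h import *
from rig import imaging
np.set_printoptions(precision=2,suppress=True)
print(tool([531,41.6,121],-52.5))
c=imaging.capture("side");crop(c,"s2",270,170,390,270,6)
E
```

```text
time_s: 2.7
eef_pos: [530.1, 40.4, 122.6]
ee_rot: [0.634, -0.634, 0.312, -0.313]
force: [0.2, 0.9, 0.5]
grip_width: 0.999
(array([-0.04,  0.16,  0.15]), np.float64(0.00035244302116188564), np.float64(-52.47980650236859), array([530.05,  40.42, 122.57]), 2.7)
```

View pics/s2.png

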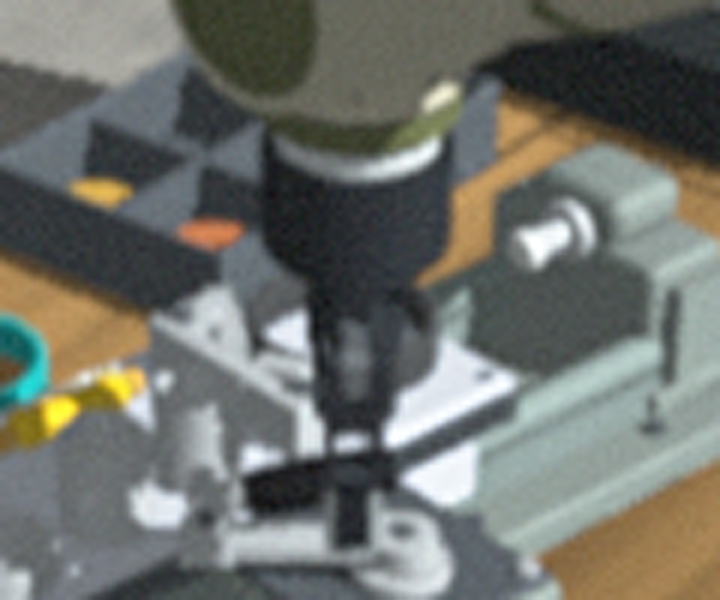

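The side view shows one finger on either side of the black grip, at crop (350,490). Closing.

```bash
python3 -m handwheel '[{"delta_pos":[0,0,0],"twist":[0,0,0],"jaw":0.5},{"delta_pos":[0,0,0],"twist":[0,0,0],"jaw":0.4},{"delta_pos":[0,0,0],"twist":[0,0,0],"jaw":0.3},{"delta_pos":[0,0,0],"twist":[0,0,0],"jaw":0.2},{"delta_pos":[0,0,0],"twist":[0,0,0],"jaw":0.1},{"delta_pos":[0,0,0],"twist":[0,0,0],"jaw":0},{"delta_pos":[0,0,0],"twist":[0,0,0],"jaw":0},{"delta_pos":[0,0,0],"twist":[0,0,0],"jaw":0},{"delta_pos":[0,0,0],"twist":[0,0,0],"jaw":0},{"delta_pos":[0,0,0],"twist":[0,0,0],"jaw":0}]' 30
python3 - <<'E'
from h import *
from rig import imaging
np.set_printoptions(precision=2,suppress=True)
print(tool([531,41.6,121],-52.5))
c=imaging.capture("side");crop(c,"s3",270,170,390,270,6)
E
```

```text
time_s: 3.58
eef_pos: [530.0, 40.2, 122.4]
ee_rot: [-0.634, 0.634, -0.312, 0.313]
force: [-0.3, -4.3, 1.4]
grip_width: 0.242
(array([-0.05,  0.14,  0.16]), np.float64(0.00017427057708307991), np.float64(-52.49001503143983), array([530.05,  40.22, 122.42]), 3.5833)
```

View pics/s3.png

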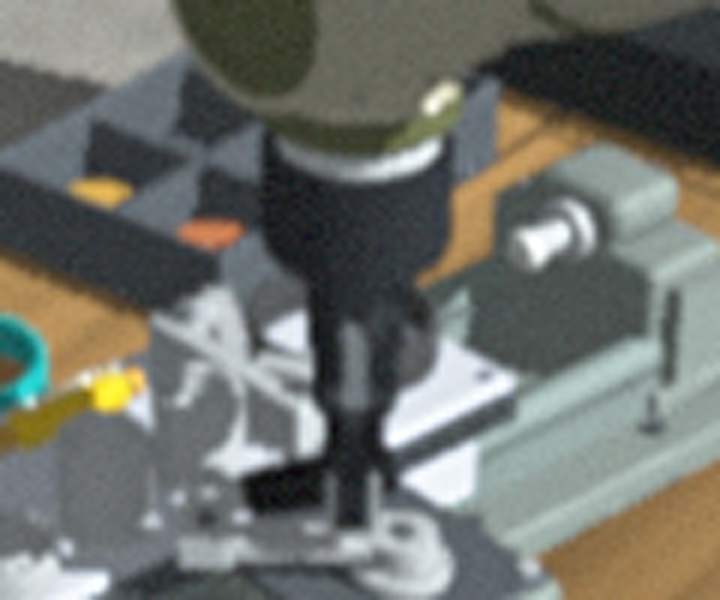

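```bash
python3 -m handwheel '[{"delta_pos":[0,-0.38,0.11],"twist":[0,0,0],"jaw":0},{"delta_pos":[0,-0.76,0.24],"twist":[0,0,0],"jaw":0},{"delta_pos":[0,-1.12,0.41],"twist":[0,0,0],"jaw":0},{"delta_pos":[0,-1.48,0.59],"twist":[0,0,0],"jaw":0},{"delta_pos":[0,-1.82,0.79],"twist":[0,0,0],"jaw":0},{"delta_pos":[0,-2.15,1.02],"twist":[0,0,0],"jaw":0},{"delta_pos":[0,-2.45,1.27],"twist":[0,0,0],"jaw":0},{"delta_pos":[0,-2.75,1.54],"twist":[0,0,0],"jaw":0},{"delta_pos":[0,-3.03,1.83],"twist":[0,0,0],"jaw":0},{"delta_pos":[0,-3.29,2.13],"twist":[0,0,0],"jaw":0}]' 30
python3 - <<'E'
from h import *
from rig import imaging
np.set_printoptions(precision=2,suppress=True)
print(tool([531,41.6,121],-52.5))
c=imaging.capture("side");crop(c,"s4",270,170,390,270,6)
E
```

```text
time_s: 4.47
eef_pos: [545.8, 52.6, 154.8]
ee_rot: [-0.633, 0.635, -0.314, 0.312]
force: [-2.5, -8.7, -2.6]
grip_width: 0.244
(array([-0.03,  3.38, -1.83]), np.float64(0.00025327793482221583), np.float64(-52.4854882432909), array([545.85,  52.56, 154.76]), 4.4667)
```

View pics/s4.png

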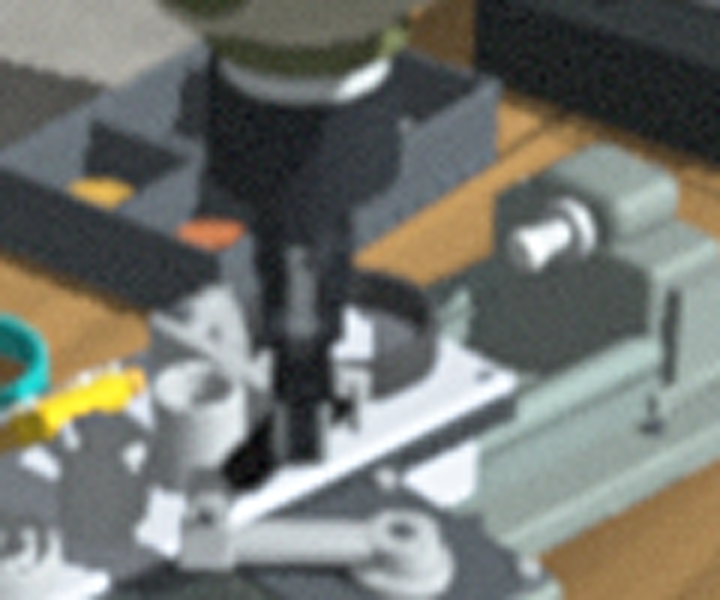

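```bash
python3 -m handwheel '[{"delta_pos":[0.05,-0.23,0.33],"twist":[0,0,0],"jaw":0},{"delta_pos":[0.1,-0.44,0.66],"twist":[0,0,0],"jaw":0},{"delta_pos":[0.1,-0.63,1.02],"twist":[0,0,0],"jaw":0},{"delta_pos":[0.1,-0.8,1.38],"twist":[0,0,0],"jaw":0},{"delta_pos":[0.1,-0.95,1.75],"twist":[0,0,0],"jaw":0},{"delta_pos":[0.1,-1.06,2.13],"twist":[0,0,0],"jaw":0},{"delta_pos":[0.1,-1.15,2.52],"twist":[0,0,0],"jaw":0},{"delta_pos":[0.1,-1.22,2.91],"twist":[0,0,0],"jaw":0},{"delta_pos":[0.1,-1.26,3.3],"twist":[0,0,0],"jaw":0},{"delta_pos":[0.1,-1.27,3.7],"twist":[0,0,0],"jaw":0}]' 30
python3 - <<'E'
from h import *
from rig import imaging
np.set_printoptions(precision=2,suppress=True)
print(tool([531,41.6,121],-52.5))
c=imaging.capture("side");crop(c,"s5",250,150,370,250,6)
c=imaging.capture("top");crop(c,"t5",210,180,340,280,6)
E
```

```text
time_s: 5.35
eef_pos: [575.9, 74.9, 168.7]
ee_rot: [-0.633, 0.635, -0.313, 0.312]
force: [-7.2, -3.6, 7.8]
grip_width: 0.241
(array([-0.09,  4.78, -5.57]), np.float64(0.0005572750497107037), np.float64(-52.468070491623635), array([575.87,  74.9 , 168.65]), 5.35)
```

View pics/s5.png

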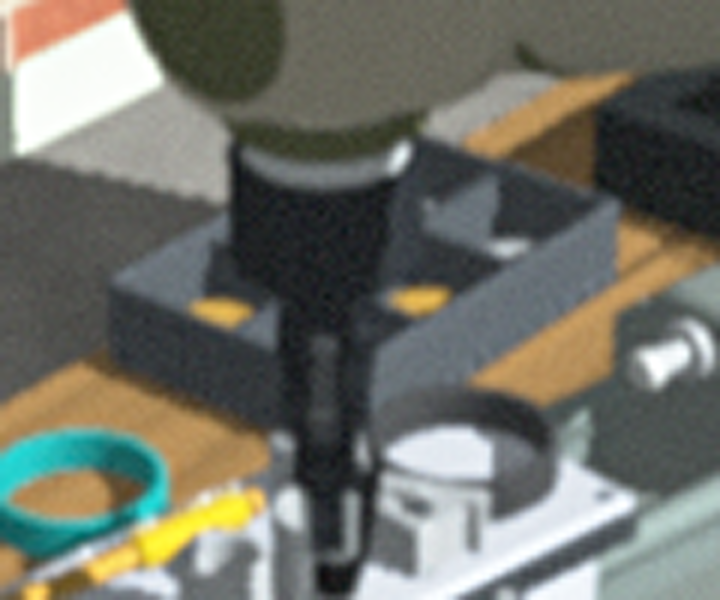

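View pics/t5.png

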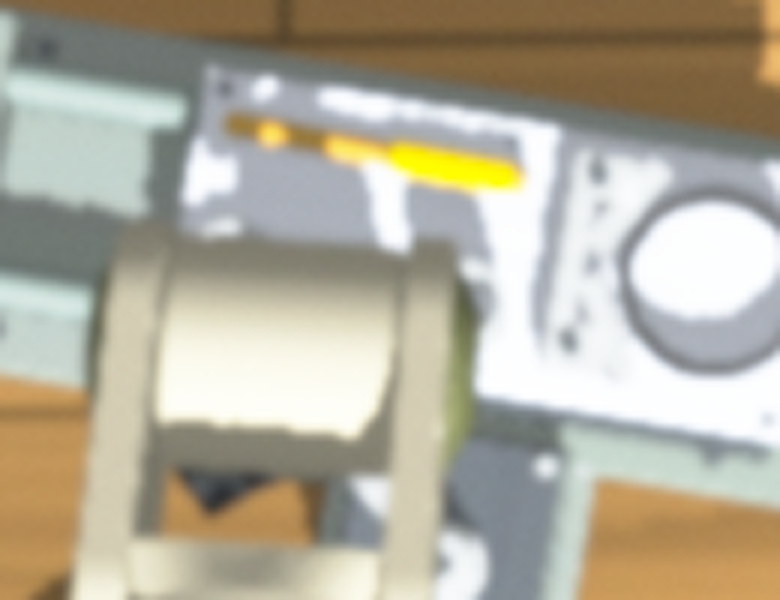

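```bash
python3 -m handwheel '[{"delta_pos":[0,-0.1,0.1],"twist":[0,0,0],"jaw":0},{"delta_pos":[0,-0.1,0.2],"twist":[0,0,0],"jaw":0},{"delta_pos":[0,-0.1,0.3],"twist":[0,0,0],"jaw":0},{"delta_pos":[0,-0.1,0.4],"twist":[0,0,0],"jaw":0},{"delta_pos":[0,-0.1,0.4],"twist":[0,0,0],"jaw":0},{"delta_pos":[0,-0.1,0.4],"twist":[0,0,0],"jaw":0},{"delta_pos":[0,-0.1,0.4],"twist":[0,0,0],"jaw":0},{"delta_pos":[0,-0.1,0.4],"twist":[0,0,0],"jaw":0},{"delta_pos":[0,-0.1,0.4],"twist":[0,0,0],"jaw":0},{"delta_pos":[0,-0.1,0.4],"twist":[0,0,0],"jaw":0}]' 30
python3 - <<'E'
from h import *
from rig import imaging
np.set_printoptions(precision=2,suppress=True)
print(tool([531,41.6,121],-52.5))
c=imaging.capture("side");crop(c,"s6",260,200,360,280,7)
E
```

```text
time_s: 6.28
eef_pos: [578.9, 77.3, 169.0]
ee_rot: [-0.633, 0.635, -0.313, 0.312]
force: [-3.9, -4.7, 1.8]
grip_width: 0.241
(array([-0.08,  4.81, -5.96]), np.float64(0.0005998349310619711), np.float64(-52.46563199004563), array([578.87,  77.31, 168.96]), 6.2833)
```

View pics/s6.png

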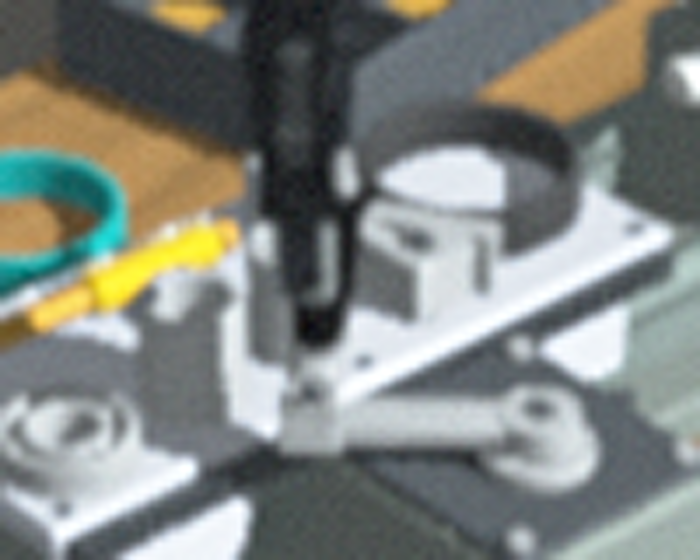

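```bash
python3 -m handwheel '[{"delta_pos":[0,0,0.1],"twist":[0,0,0],"jaw":0},{"delta_pos":[0,0,0.2],"twist":[0,0,0],"jaw":0},{"delta_pos":[0,0,0.3],"twist":[0,0,0],"jaw":0},{"delta_pos":[0,0,0.4],"twist":[0,0,0],"jaw":0},{"delta_pos":[0,0,0.4],"twist":[0,0,0],"jaw":0},{"delta_pos":[0,0,0.4],"twist":[0,0,0],"jaw":0},{"delta_pos":[0,0,0.4],"twist":[0,0,0],"jaw":0},{"delta_pos":[0,0,0.4],"twist":[0,0,0],"jaw":0},{"delta_pos":[0,0,0.4],"twist":[0,0,0],"jaw":0},{"delta_pos":[0,0,0.4],"twist":[0,0,0],"jaw":0}]' 30
python3 - <<'E'
from h import *
from rig import imaging
np.set_printoptions(precision=2,suppress=True)
print(tool([531,41.6,121],-52.5))
c=imaging.capture("side");crop(c,"s7",260,200,360,280,7)
E
```

```text
time_s: 7.17
eef_pos: [582.1, 79.7, 169.0]
ee_rot: [-0.633, 0.635, -0.313, 0.312]
force: [-4.6, -3.6, 1.5]
grip_width: 0.24
(array([-0.08,  4.82, -6.36]), np.float64(0.0006197833682493048), np.float64(-52.464489028786915), array([582.08,  79.75, 168.99]), 7.1667)
```

View pics/s7.png

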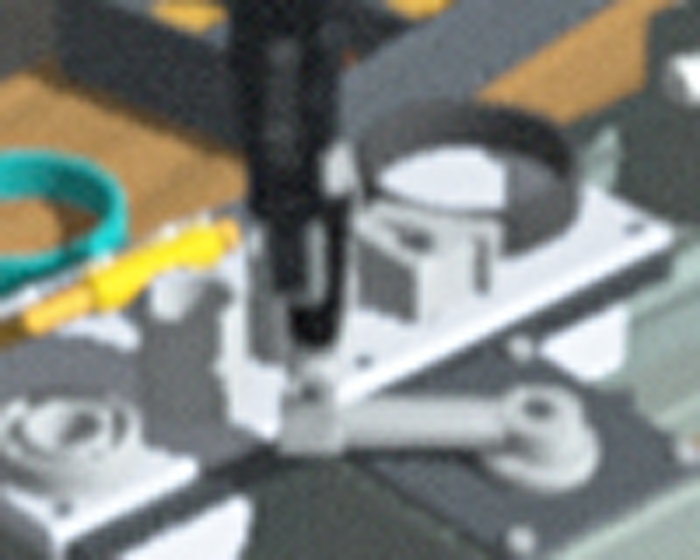

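```bash
python3 -m handwheel '[{"delta_pos":[0,0,-0.4],"twist":[0,0,0],"jaw":1},{"delta_pos":[0,0,-0.4],"twist":[0,0,0],"jaw":1},{"delta_pos":[0,0,-0.4],"twist":[0,0,0],"jaw":1},{"delta_pos":[0,0,-0.4],"twist":[0,0,0],"jaw":1},{"delta_pos":[0,0,-0.4],"twist":[0,0,0],"jaw":1},{"delta_pos":[0,0,-0.4],"twist":[0,0,0],"jaw":1},{"delta_pos":[0,0,-0.4],"twist":[0,0,0],"jaw":1},{"delta_pos":[0,0,-0.4],"twist":[0,0,0],"jaw":1},{"delta_pos":[0,0,-0.4],"twist":[0,0,0],"jaw":1},{"delta_pos":[0,0,-0.4],"twist":[0,0,0],"jaw":1}]' 30
python3 - <<'E'
from h import *
from rig import imaging
np.set_printoptions(precision=2,suppress=True)
print(tool([531,41.6,121],-52.5))
c=imaging.capture("side");pickle.dump(c,open("pics/side8.pkl","wb"));crop(c,"s8",270,190,350,270,7.5)
u=np.array([.793,.609,0]);p=np.array([576,76.2,127.])
for f in(1.3,1.4,1.5,1.571,1.65):
    d=-u*np.cos(f)+np.array([0,0,np.sin(f)])
    print(f,*[(proj(c,p+d*r)-[270,190]+.43)*7.5 for r in(0,16,80)])
E
```

```text
time_s: 8.05
eef_pos: [579.9, 77.6, 168.9]
ee_rot: [0.634, -0.634, 0.313, -0.313]
force: [0.3, -0.3, -0.6]
grip_width: 0.999
(array([-0.12,  4.79, -6.07]), np.float64(0.0002989014543992585), np.float64(-52.4828742081726), array([579.9 ,  77.61, 168.87]), 8.05)
1.3 [256.75 469.73] [269.43 430.83] [321.68 270.57]
1.4 [256.75 469.73] [264.62 429.89] [297.11 265.64]
1.5 [256.75 469.73] [259.74 429.35] [272.1 262.8]
1.571 [256.75 469.73] [256.25 429.21] [254.22 262.08]
1.65 [256.75 469.73] [252.37 429.3 ] [234.35 262.54]
```

View pics/s8.png

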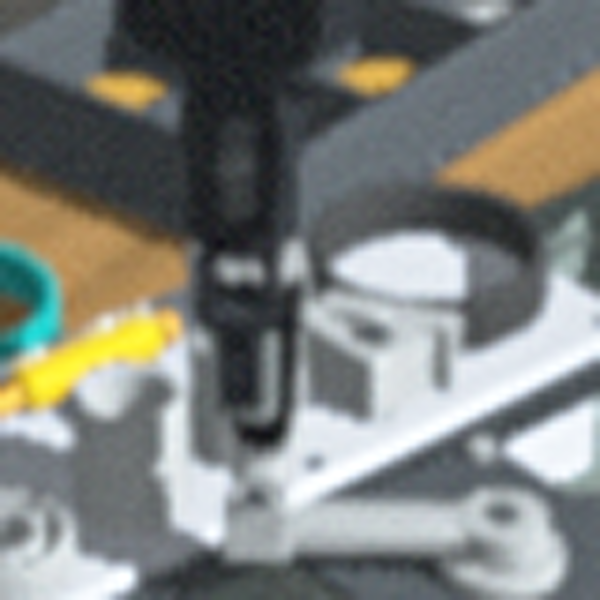

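```bash
python3 -m handwheel '[{"delta_pos":[0,-1,0],"twist":[0,0,0],"jaw":1},{"delta_pos":[0,-2,0],"twist":[0,0,0],"jaw":1},{"delta_pos":[0,-3,0],"twist":[0,0,0],"jaw":1},{"delta_pos":[0,-4,0],"twist":[0,0,0],"jaw":1},{"delta_pos":[0,-5,0],"twist":[0,0,0],"jaw":1},{"delta_pos":[0,-6,0],"twist":[0,0,0],"jaw":1},{"delta_pos":[0,-6.5,0],"twist":[0,0,0],"jaw":1},{"delta_pos":[0,-7,0],"twist":[0,0,0],"jaw":1},{"delta_pos":[0,-7,0],"twist":[0,0,0],"jaw":1},{"delta_pos":[0,-7,0],"twist":[0,0,0],"jaw":1}]' 30
python3 - <<'E'
from h import *
from rig import imaging
np.set_printoptions(precision=2,suppress=True)
print(tool([531,41.6,121],-52.5))
c=imaging.capture("side");pickle.dump(c,open("pics/side9.pkl","wb"));crop(c,"s9",270,190,350,270,7.5)
c=imaging.capture("top");pickle.dump(c,open("pics/top9.pkl","wb"))
E
```

```text
time_s: 8.93
eef_pos: [579.8, 77.6, 238.7]
ee_rot: [-0.634, 0.634, -0.313, 0.313]
force: [-0.5, -0.3, 0.4]
grip_width: 1.0
(array([-0.12, 11.77, -6.06]), np.float64(0.0003176719024720054), np.float64(-52.48179874071847), array([579.83,  77.59, 238.7 ]), 8.9333)
```

View pics/s9.png

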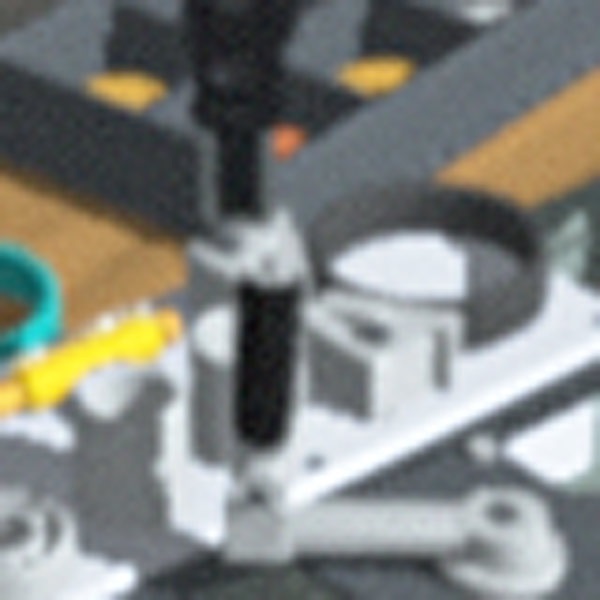

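```bash
python3 - <<'E'
from h import *
np.set_printoptions(precision=2,suppress=True)
c=load("side9");g=c["frame"].max(-1)[225:252,296:316].astype(float)
print(g.astype(int)[::3])
xs=[];ys=[]
for i,r in enumerate(g):
    w=np.clip(90-r,0,70)
    if w[4:16].sum()>150: xs.append((w[4:16]*np.arange(4,16)).sum()/w[4:16].sum()+296);ys.append(i+225)
print(np.c_[ys,xs][::2]); 
ys=np.array(ys);xs=np.array(xs);k=(ys>=229)&(ys<=246);f=np.polyfit(ys[k],xs[k],1);print("slope dx/dy",f)
u=np.array([.793,.609,0]);p=np.array([576,76.2,127.])
for a in(1.4,1.48,1.52,1.571):
    d=-u*np.cos(a)+np.array([0,0,np.sin(a)]);q=proj(c,p+d*20),proj(c,p+d*75);e=q[1]-q[0];print(a,e[0]/e[1],q)
E
```

```text
[[114 138 164 185 197 200 199 210 195 160 176 206 206 197 176 114  73 108
  176 238]
 [104 103 103 104 104  79  41  36  67  85  85  87  73  78 116 127  90 109
  126 132]
 [125 158 191 207 182 119  49  25  24  31  26  31  42  91 152 208 213 200
  185 178]
 [218 229 232 230 202 121  41  22  27  33  32  41  50  83 128 130 150 184
  205 210]
 [131 167 199 208 184 105  32  20  32  22  35  32  54 100 141 121 103 101
  108 114]
 [113 106 113 120 117  66  29  22  24  29  31  41  63 137 183 132 103 105
  106 104]
 [104 104 114 123 119  57  27  32  31  35  35  32  79 149 188 160 142 135
  119 110]
 [108 103 116 124 118  59  23  28  29  34  27  54 123 213 239 241 244 242
  238 241]
 [111 102 108 123 134 116  95  82  65  68  98 140 201 232 240 239 237 240
  239 237]]
[[228.   303.82]
 [230.   305.06]
 [232.   305.12]
 [234.   304.89]
 [236.   304.79]
 [238.   304.7 ]
 [240.   304.41]
 [242.   304.22]
 [244.   304.09]
 [246.   304.  ]
 [248.   304.15]]
slope dx/dy [ -0.07 321.08]
1.4 -0.1977824595110447 (array([305.12, 245.55]), array([308.84, 226.74]))
1.48 -0.09866350778969557 (array([304.47, 245.47]), array([306.34, 226.43]))
1.52 -0.04979846526339622 (array([304.14, 245.45]), array([305.09, 226.35]))
1.571 0.012165679772811794 (array([303.72, 245.44]), array([303.49, 226.29]))
```

```bash
python3 -m handwheel '[{"delta_pos":[0,1,-0.5],"twist":[0,0,0],"jaw":1},{"delta_pos":[0,2,-0.5],"twist":[0,0,0],"jaw":1},{"delta_pos":[0,3,-0.5],"twist":[0,0,0],"jaw":1},{"delta_pos":[0,4,-0.5],"twist":[0,0,0],"jaw":1},{"delta_pos":[0,5,-0.5],"twist":[0,0,0],"jaw":1},{"delta_pos":[0,6,-0.5],"twist":[0,0,0],"jaw":1},{"delta_pos":[0,6.7,-0.5],"twist":[0,0,0],"jaw":0.8},{"delta_pos":[0,6.9,-0.5],"twist":[0,0,0],"jaw":0.5},{"delta_pos":[0,6.9,-0.5],"twist":[0,0,0],"jaw":0.4},{"delta_pos":[0,6.9,-0.5],"twist":[0,0,0],"jaw":0.3}]' 80
python3 -m handwheel '[{"delta_pos":[0,0,0],"twist":[0,0,0],"jaw":0.2},{"delta_pos":[0,0,0],"twist":[0,0,0],"jaw":0.1},{"delta_pos":[0,0,0],"twist":[0,0,0],"jaw":0},{"delta_pos":[0,0,0],"twist":[0,0,0],"jaw":0},{"delta_pos":[0,0,0],"twist":[0,0,0],"jaw":0},{"delta_pos":[0,0,0.05],"twist":[0,0,0],"jaw":0},{"delta_pos":[0,0,0.1],"twist":[0,0,0],"jaw":0},{"delta_pos":[0,0,0.15],"twist":[0,0,0],"jaw":0},{"delta_pos":[0,0,0.2],"twist":[0,0,0],"jaw":0},{"delta_pos":[0,0,0.2],"twist":[0,0,0],"jaw":0}]' 80
python3 - <<'E'
from h import *
np.set_printoptions(precision=2,suppress=True)
print(tool([531,41.6,121],-52.5))
E
```

```text
time_s: 9.87
eef_pos: [576.1, 74.5, 170.2]
ee_rot: [0.634, -0.634, 0.312, -0.313]
force: [0.7, -0.0, 0.0]
grip_width: 0.453
time_s: 10.7
eef_pos: [576.8, 75.2, 170.6]
ee_rot: [-0.633, 0.635, -0.313, 0.312]
force: [-8.1, -2.0, 10.0]
grip_width: 0.23
(array([-0.12,  4.98, -5.67]), np.float64(0.00047873530140141174), np.float64(-52.47257048772578), array([576.76,  75.23, 170.64]), 10.7)
```

```bash
python3 -m handwheel '[{"delta_pos":[0,-0.1,0.05],"twist":[0,0,0],"jaw":0},{"delta_pos":[0,-0.1,0.1],"twist":[0,0,0],"jaw":0},{"delta_pos":[0,-0.1,0.15],"twist":[0,0,0],"jaw":0},{"delta_pos":[0,-0.1,0.2],"twist":[0,0,0],"jaw":0},{"delta_pos":[0,-0.1,0.25],"twist":[0,0,0],"jaw":0},{"delta_pos":[0,-0.1,0.3],"twist":[0,0,0],"jaw":0},{"delta_pos":[0,-0.1,0.3],"twist":[0,0,0],"jaw":0},{"delta_pos":[0,-0.1,0.3],"twist":[0,0,0],"jaw":0},{"delta_pos":[0,-0.1,0.3],"twist":[0,0,0],"jaw":0},{"delta_pos":[0,-0.1,0.3],"twist":[0,0,0],"jaw":0}]' 80
python3 - <<'E'
from h import *
from rig import imaging
np.set_printoptions(precision=2,suppress=True)
print(tool([531,41.6,121],-52.5))
c=imaging.capture("side");crop(c,"s10",270,190,350,270,7.5)
E
```

```text
time_s: 11.53
eef_pos: [578.0, 76.2, 170.7]
ee_rot: [-0.632, 0.636, -0.314, 0.311]
force: [-11.4, -6.5, 6.4]
grip_width: 0.232
(array([-0.11,  5.01, -5.8 ]), np.float64(0.00037240965130835857), np.float64(-52.478662498730095), array([577.97,  76.17, 170.72]), 11.5333)
```

View pics/s10.png

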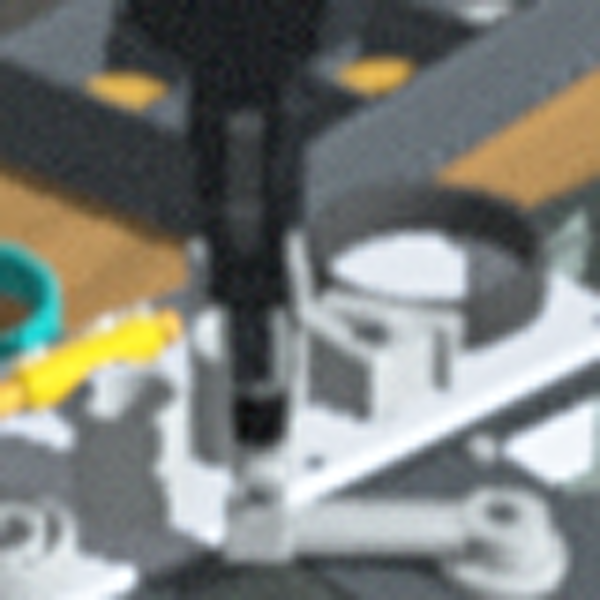

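```bash
python3 -m handwheel '[{"delta_pos":[0,0,-0.03],"twist":[-0.02,0,0],"jaw":0},{"delta_pos":[0,0,-0.06],"twist":[-0.04,0,0],"jaw":0},{"delta_pos":[0,0,-0.09],"twist":[-0.06,0,0],"jaw":0},{"delta_pos":[0,0,-0.12],"twist":[-0.08,0,0],"jaw":0},{"delta_pos":[0,0,-0.15],"twist":[-0.1,0,0],"jaw":0},{"delta_pos":[0,0,-0.15],"twist":[-0.1,0,0],"jaw":0},{"delta_pos":[0,0,-0.15],"twist":[-0.1,0,0],"jaw":0},{"delta_pos":[0,0,-0.15],"twist":[-0.1,0,0],"jaw":0},{"delta_pos":[0,0,-0.15],"twist":[-0.1,0,0],"jaw":0},{"delta_pos":[0,0,-0.15],"twist":[-0.1,0,0],"jaw":0}]' 80
python3 - <<'E'
from h import *
from rig import telemetry
np.set_printoptions(precision=2,suppress=True)
print(tool([531,41.6,121],-52.5),telemetry.sense()["wrist_torque"])
E
```

```text
time_s: 12.42
eef_pos: [578.6, 76.7, 170.8]
ee_rot: [-0.602, 0.665, -0.328, 0.297]
force: [-2.3, -0.1, -1.5]
grip_width: 0.229
(array([-0.11,  5.54, -5.39]), np.float64(0.0002257837954102726), np.float64(-52.48706354144055), array([578.64,  76.74, 170.75]), 12.4167) [ 0.39  0.1  -0.02]
```

```bash
python3 -m handwheel '[{"delta_pos":[0,0,0.05],"twist":[-0.02,0,0],"jaw":0},{"delta_pos":[0,0,0.1],"twist":[-0.04,0,0],"jaw":0},{"delta_pos":[0,0,0.15],"twist":[-0.06,0,0],"jaw":0},{"delta_pos":[0,0,0.2],"twist":[-0.06,0,0],"jaw":0},{"delta_pos":[0,0,0.25],"twist":[-0.06,0,0],"jaw":0},{"delta_pos":[0,0,0.3],"twist":[-0.06,0,0],"jaw":0},{"delta_pos":[0,0,0.3],"twist":[-0.06,0,0],"jaw":0},{"delta_pos":[0,0,0.3],"twist":[-0.06,0,0],"jaw":0},{"delta_pos":[0,0,0.3],"twist":[-0.06,0,0],"jaw":0},{"delta_pos":[0,0,0.3],"twist":[-0.06,0,0],"jaw":0}]' 80
python3 - <<'E'
from h import *
from rig import telemetry
np.set_printoptions(precision=2,suppress=True)
print(tool([531,41.6,121],-52.5),telemetry.sense()["wrist_torque"])
E
```

```text
time_s: 13.25
eef_pos: [579.5, 77.3, 170.6]
ee_rot: [-0.579, 0.685, -0.338, 0.285]
force: [-14.6, -7.7, 3.9]
grip_width: 0.233
(array([-0.11,  5.9 , -5.11]), np.float64(-0.00037837005795726686), np.float64(-52.521679007415074), array([579.51,  77.33, 170.64]), 13.25) [-0.76  1.81 -0.03]
```

```bash
python3 -m handwheel '[{"delta_pos":[0,0,-0.2],"twist":[0,0,0],"jaw":0},{"delta_pos":[0,0,-0.2],"twist":[0,0,0],"jaw":1},{"delta_pos":[0,0,-0.2],"twist":[0,0,0],"jaw":1},{"delta_pos":[0,0,-0.2],"twist":[0,0,0],"jaw":1},{"delta_pos":[0,0,-0.2],"twist":[0.08,0,0],"jaw":1},{"delta_pos":[0,-1,-0.36],"twist":[0.16,0,0],"jaw":1},{"delta_pos":[0,-2.5,-0.6],"twist":[0.16,0,0],"jaw":1},{"delta_pos":[0,-4.5,-0.92],"twist":[0.16,0,0],"jaw":1},{"delta_pos":[0,-6.3,-1.2],"twist":[0.16,0,0],"jaw":1},{"delta_pos":[0,-6.9,-1.3],"twist":[0.16,0,0],"jaw":1}]' 40
python3 - <<'E'
from h import *
from rig import imaging
np.set_printoptions(precision=2,suppress=True)
print(tool([577,76,170],-52.5))
c=imaging.capture("side");pickle.dump(c,open("pics/side11.pkl","wb"));crop(c,"s11",270,190,350,270,7.5)
g=c["frame"].max(-1)[225:252,296:316].astype(float)
xs=[];ys=[]
for i,r in enumerate(g):
    w=np.clip(90-r,0,70)
    if w[4:16].sum()>150: xs.append((w[4:16]*np.arange(4,16)).sum()/w[4:16].sum()+296);ys.append(i+225)
print(np.c_[ys,xs][::2]); 
ys=np.array(ys);xs=np.array(xs);k=(ys>=229)&(ys<=246);f=np.polyfit(ys[k],xs[k],1);print("slope dx/dy",f)
E
```

```text
time_s: 14.08
eef_pos: [580.7, 77.4, 243.8]
ee_rot: [0.635, -0.634, 0.311, -0.314]
force: [-0.2, -0.1, 0.7]
grip_width: 1.005
(array([-0.14,  7.38, -0.4 ]), np.float64(0.0004150534929344696), np.float64(-52.476219186582696), array([580.69,  77.36, 243.82]), 14.0833)
[[228.   303.42]
 [230.   303.95]
 [232.   304.1 ]
 [234.   304.01]
 [236.   303.92]
 [238.   303.87]
 [240.   303.6 ]
 [242.   303.69]
 [244.   303.6 ]
 [246.   303.85]
 [248.   303.63]]
slope dx/dy [ -0.02 308.17]
```

View pics/s11.png

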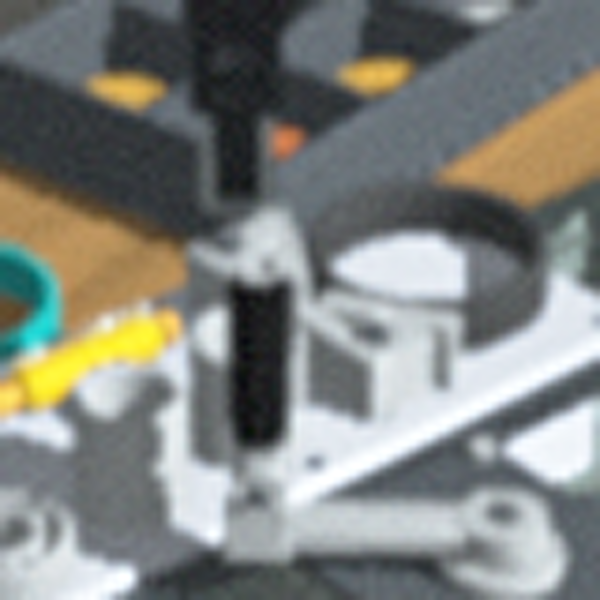

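Handle slope in the side view is now nearly vertical (sleeve centre (303.6,244) to (304.1,231)), and it was pushed against its stop. Regripping to crank.

```bash
python3 -m handwheel '[{"delta_pos":[-0.05,1.5,-0.3],"twist":[0,0,0],"jaw":1},{"delta_pos":[-0.05,3,-0.3],"twist":[0,0,0],"jaw":1},{"delta_pos":[-0.05,4.5,-0.3],"twist":[0,0,0],"jaw":1},{"delta_pos":[-0.05,6,-0.3],"twist":[0,0,0],"jaw":0.7},{"delta_pos":[-0.05,7,-0.3],"twist":[0,0,0],"jaw":0.5},{"delta_pos":[-0.05,7.4,-0.3],"twist":[0,0,0],"jaw":0.3},{"delta_pos":[-0.05,7.4,-0.3],"twist":[0,0,0],"jaw":0},{"delta_pos":[-0.05,7.4,-0.3],"twist":[0,0,0],"jaw":0},{"delta_pos":[-0.05,7.4,-0.3],"twist":[0,0,0],"jaw":0},{"delta_pos":[-0.05,7.4,-0.3],"twist":[0,0,0],"jaw":0}]' 100
python3 - <<'E'
from h import *
from rig import telemetry
np.set_printoptions(precision=2,suppress=True)
print(tool([577,76,170],-52.5),telemetry.sense()["grip_width"])
E
```

```text
time_s: 14.97
eef_pos: [577.3, 76.0, 167.6]
ee_rot: [0.634, -0.634, 0.312, -0.313]
force: [-1.2, -0.1, 1.1]
grip_width: 0.229
(array([-0.02, -0.24, -0.02]), np.float64(0.0003687428530206871), np.float64(-52.47887259079631), array([577.26,  75.97, 167.59]), 14.9667) 0.22856979374978437
```

```bash
python3 -m handwheel '[{"delta_pos":[0.42,0,-0.01],"twist":[0,0,0],"jaw":0},{"delta_pos":[0.84,0,-0.04],"twist":[0,0,0],"jaw":0},{"delta_pos":[1.25,0,-0.1],"twist":[0,0,0],"jaw":0},{"delta_pos":[1.66,0,-0.17],"twist":[0,0,0],"jaw":0},{"delta_pos":[2.07,0,-0.27],"twist":[0,0,0],"jaw":0},{"delta_pos":[2.47,0,-0.39],"twist":[0,0,0],"jaw":0},{"delta_pos":[2.87,0,-0.53],"twist":[0,0,0],"jaw":0},{"delta_pos":[3.25,0,-0.69],"twist":[0,0,0],"jaw":0},{"delta_pos":[3.63,0,-0.87],"twist":[0,0,0],"jaw":0},{"delta_pos":[4,0,-1.07],"twist":[0,0,0],"jaw":0}]' 100
cat > st.py <<'E'
from h import *
from rig import telemetry,imaging
import sys
np.set_printoptions(precision=2,suppress=True)
s=telemetry.sense();u=np.array([.793,.609]);xt=np.array([.609,-.793]);ax=np.array([512.5,27.5])
p=s["eef_pos"][:2]-ax;F=s["force"][:2];th=np.arctan2(p@xt,p@u)
rad=p/np.linalg.norm(p);tan=-np.array([-rad[1],rad[0]])
print("t",s["time_s"],"phi deg",np.rad2deg(th),"R",np.linalg.norm(p),"z,x",p@u,p@xt,"Fz_t,Fx_t",F@u,F@xt,"Frad",F@rad,"Ftan",F@tan,"Fz",s["force"][2],"TCPz",s["eef_pos"][2],"grip",s["grip_width"])
if len(sys.argv)>1:
    n=sys.argv[1]
    c=imaging.capture("side");pickle.dump(c,open(f"pics/side{n}.pkl","wb"));crop(c,"s"+n,240,170,400,290,5)
E
python3 st.py 12
```

```text
time_s: 15.8
eef_pos: [592.8, 38.9, 167.6]
ee_rot: [0.635, -0.633, 0.313, -0.312]
force: [-2.5, 7.7, 3.9]
grip_width: 0.23
t 15.8 phi deg 29.41586882788487 R 81.12194947079331 z,x 70.65399030423985 39.837263108114264 Fz_t,Fx_t 2.700898671593669 -7.593104138429255 Frad -1.3768083197489165 Ftan -7.941789735365867 Fz 3.921289991188395 TCPz 167.5631563936384 grip 0.22957432122883722
```

View pics/s12.png

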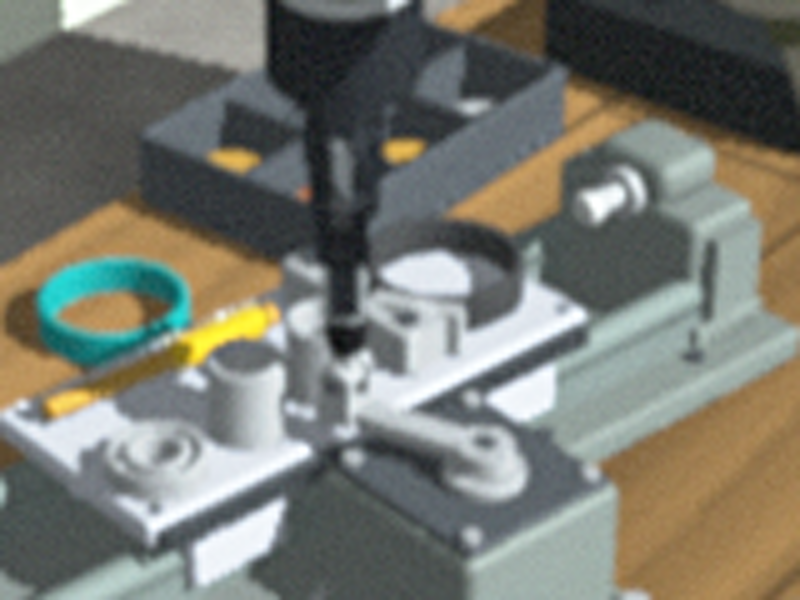

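```bash
python3 -m handwheel '[{"delta_pos":[0.7,0,-0.46],"twist":[0,0,0],"jaw":0},{"delta_pos":[1.35,0,-0.98],"twist":[0,0,0],"jaw":0},{"delta_pos":[1.95,0,-1.58],"twist":[0,0,0],"jaw":0},{"delta_pos":[2.47,0,-2.23],"twist":[0,0,0],"jaw":0},{"delta_pos":[2.93,0,-2.93],"twist":[0,0,0],"jaw":0},{"delta_pos":[3.31,0,-3.68],"twist":[0,0,0],"jaw":0},{"delta_pos":[3.61,0,-4.46],"twist":[0,0,0],"jaw":0},{"delta_pos":[3.83,0,-5.27],"twist":[0,0,0],"jaw":0},{"delta_pos":[3.96,0,-6.09],"twist":[0,0,0],"jaw":0},{"delta_pos":[4,0,-6.93],"twist":[0,0,0],"jaw":0}]' 100
python3 st.py 13
```

```text
time_s: 16.68
eef_pos: [563.0, -35.6, 167.6]
ee_rot: [0.635, -0.633, 0.312, -0.313]
force: [3.5, 7.3, 1.4]
grip_width: 0.226
t 16.6833 phi deg 88.817727286925 R 80.83097857112158 z,x 1.6675674635729123 80.80286028850354 Fz_t,Fx_t 7.202866647606304 -3.6159552010125426 Frad -3.467036124812618 Ftan -7.276924036855411 Fz 1.3613409308580864 TCPz 167.58312361155564 grip 0.22560751223943204
```

View pics/s13.png

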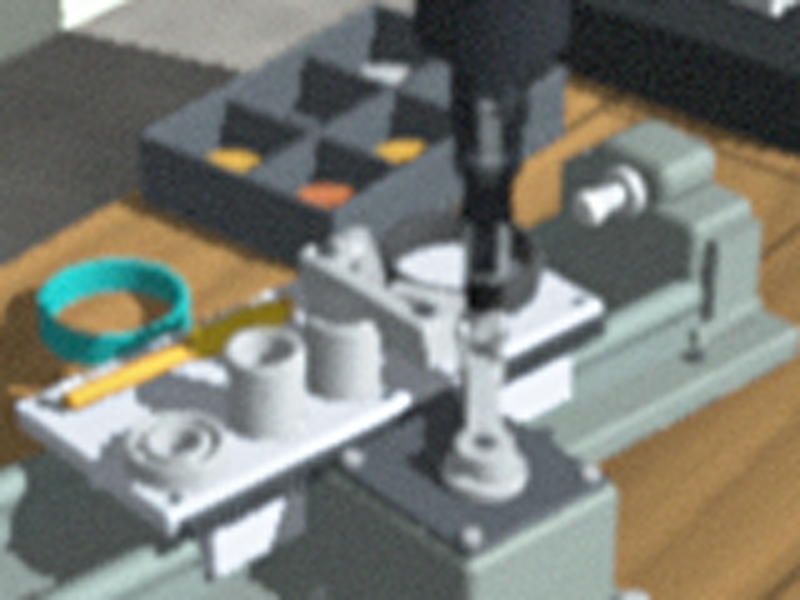

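```bash
python3 -m handwheel '[{"delta_pos":[-0.04,0,-0.84],"twist":[0,0,0],"jaw":0},{"delta_pos":[-0.17,0,-1.66],"twist":[0,0,0],"jaw":0},{"delta_pos":[-0.39,0,-2.47],"twist":[0,0,0],"jaw":0},{"delta_pos":[-0.69,0,-3.25],"twist":[0,0,0],"jaw":0},{"delta_pos":[-1.07,0,-4],"twist":[0,0,0],"jaw":0},{"delta_pos":[-1.53,0,-4.7],"twist":[0,0,0],"jaw":0},{"delta_pos":[-2.05,0,-5.35],"twist":[0,0,0],"jaw":0},{"delta_pos":[-2.65,0,-5.95],"twist":[0,0,0],"jaw":0},{"delta_pos":[-3.3,0,-6.47],"twist":[0,0,0],"jaw":0},{"delta_pos":[-4,0,-6.93],"twist":[0,0,0],"jaw":0}]' 100
python3 st.py
```

```text
time_s: 17.57
eef_pos: [484.3, -47.0, 167.6]
ee_rot: [0.635, -0.634, 0.311, -0.315]
force: [9.5, 0.6, -1.9]
grip_width: 0.226
t 17.5667 phi deg 148.22336681754186 R 79.67348324932324 z,x -67.7218837119498 41.951120084252906 Fz_t,Fx_t 7.874465199530319 5.334669577125351 Frad -3.8853809519424116 Ftan -8.682980417126467 Fz -1.9435424683975455 TCPz 167.62245393031725 grip 0.22578709788835055
```

```bash
python3 -m handwheel '[{"delta_pos":[-0.75,0,-0.38],"twist":[0,0,0],"jaw":0},{"delta_pos":[-1.53,0,-0.68],"twist":[0,0,0],"jaw":0},{"delta_pos":[-2.34,0,-0.9],"twist":[0,0,0],"jaw":0},{"delta_pos":[-3.16,0,-1.03],"twist":[0,0,0],"jaw":0},{"delta_pos":[-4,0,-1.07],"twist":[0,0,0],"jaw":0},{"delta_pos":[-4.84,0,-1.03],"twist":[0,0,0],"jaw":0},{"delta_pos":[-5.66,0,-0.9],"twist":[0,0,0],"jaw":0},{"delta_pos":[-6.47,0,-0.68],"twist":[0,0,0],"jaw":0},{"delta_pos":[-7.25,0,-0.38],"twist":[0,0,0],"jaw":0},{"delta_pos":[-8,0,0],"twist":[0,0,0],"jaw":0}]' 100
python3 st.py 14
```

```text
time_s: 18.4
eef_pos: [434.9, 15.6, 167.6]
ee_rot: [-0.633, 0.635, -0.311, 0.314]
force: [1.6, -6.6, 1.2]
grip_width: 0.228
t 18.4 phi deg -151.20222989026942 R 78.50753784113294 z,x -68.78886337860075 -37.813511420029414 Fz_t,Fx_t -2.743545913344366 6.178407957361856 Frad -0.5720982069781336 Ftan -6.736825289248198 Fz 1.1907756803952458 TCPz 167.5706911337271 grip 0.22813418222608728
```

View pics/s14.png

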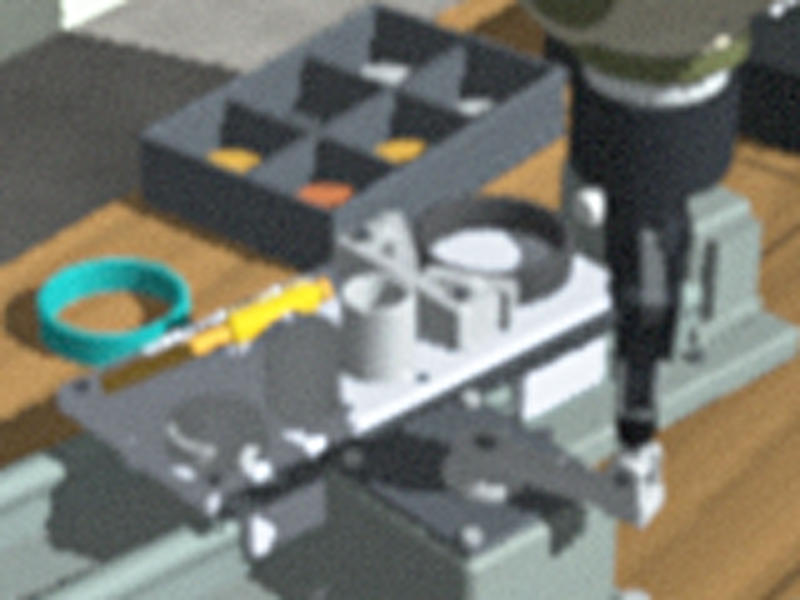

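```bash
python3 -m handwheel '[{"delta_pos":[-0.7,0,0.46],"twist":[0,0,0],"jaw":0},{"delta_pos":[-1.35,0,0.98],"twist":[0,0,0],"jaw":0},{"delta_pos":[-1.95,0,1.58],"twist":[0,0,0],"jaw":0},{"delta_pos":[-2.47,0,2.23],"twist":[0,0,0],"jaw":0},{"delta_pos":[-2.93,0,2.93],"twist":[0,0,0],"jaw":0},{"delta_pos":[-3.31,0,3.68],"twist":[0,0,0],"jaw":0},{"delta_pos":[-3.61,0,4.46],"twist":[0,0,0],"jaw":0},{"delta_pos":[-3.83,0,5.27],"twist":[0,0,0],"jaw":0},{"delta_pos":[-3.96,0,6.09],"twist":[0,0,0],"jaw":0},{"delta_pos":[-4,0,6.93],"twist":[0,0,0],"jaw":0}]' 100
python3 st.py 15
python3 - <<'E'
from h import *
from rig import imaging
c=imaging.capture("top");pickle.dump(c,open("pics/top15.pkl","wb"));crop(c,"t15",250,180,410,300,5)
E
```

```text
time_s: 19.28
eef_pos: [464.3, 90.4, 167.5]
ee_rot: [-0.633, 0.635, -0.313, 0.312]
force: [-7.0, -4.1, 10.0]
grip_width: 0.228
t 19.2833 phi deg -89.93695723003711 R 79.1999201527381 z,x 0.0871321986407194 -79.18917950575671 Fz_t,Fx_t -8.012571031217536 -0.9846871323419535 Frad 0.9760020440287848 Ftan -8.014731697635622 Fz 10.004581672568472 TCPz 167.4507508216912 grip 0.22820353078163252
```

View pics/s15.png

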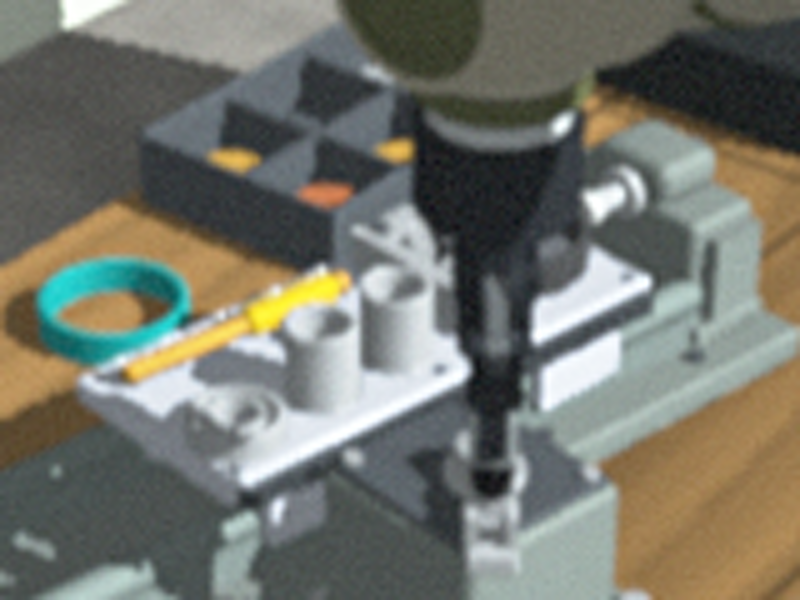

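View pics/t15.png

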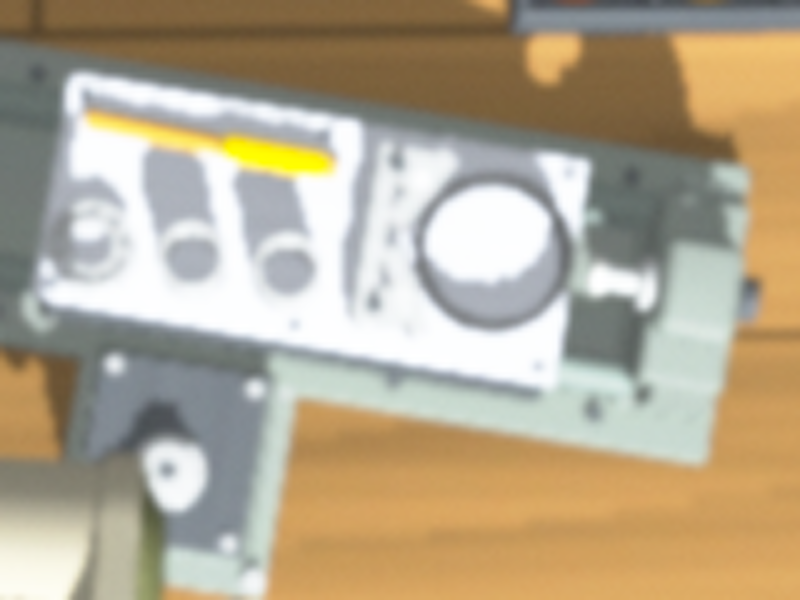

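```bash
python3 -m handwheel '[{"delta_pos":[0.02,0,0.5],"twist":[0,0,0],"jaw":0},{"delta_pos":[0.06,0,1],"twist":[0,0,0],"jaw":0},{"delta_pos":[0.14,0,1.5],"twist":[0,0,0],"jaw":0},{"delta_pos":[0.25,0,1.99],"twist":[0,0,0],"jaw":0},{"delta_pos":[0.39,0,2.47],"twist":[0,0,0],"jaw":0},{"delta_pos":[0.56,0,2.94],"twist":[0,0,0],"jaw":0},{"delta_pos":[0.76,0,3.41],"twist":[0,0,0],"jaw":0},{"delta_pos":[0.99,0,3.85],"twist":[0,0,0],"jaw":0},{"delta_pos":[1.25,0,4.29],"twist":[0,0,0],"jaw":0},{"delta_pos":[1.53,0,4.7],"twist":[0,0,0],"jaw":0}]' 100
python3 st.py 16
python3 - <<'E'
from h import *
from rig import imaging
c=imaging.capture("top");pickle.dump(c,open("pics/top16.pkl","wb"));crop(c,"t16",310,200,400,265,8)
E
```

```text
time_s: 20.22
eef_pos: [510.7, 107.5, 167.5]
ee_rot: [-0.634, 0.635, -0.314, 0.312]
force: [-7.3, 2.6, 9.1]
grip_width: 0.234
t 20.2167 phi deg -53.79767056409166 R 80.03755697788502 z,x 47.26687828901786 -64.5764904664002 Fz_t,Fx_t -4.171309238457716 -6.521656757334497 Frad 2.7992037610949825 Ftan -7.218896861077154 Fz 9.105001785646893 TCPz 167.45495095339476 grip 0.23384043748446082
```

View pics/t16.png

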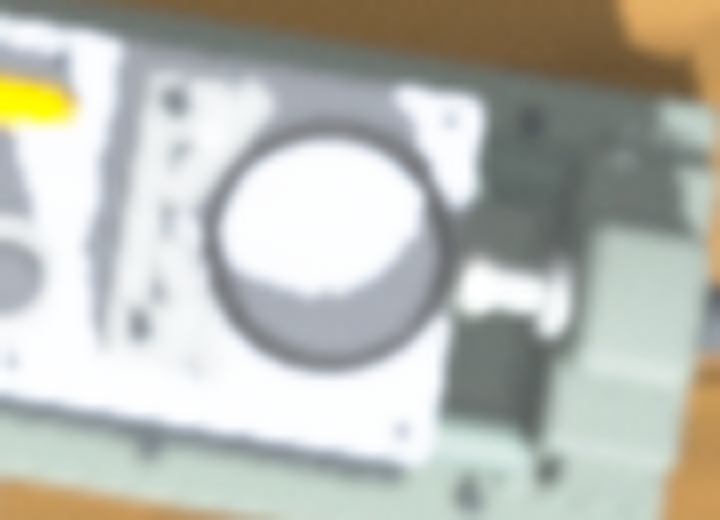

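```bash
python3 -m handwheel '[{"delta_pos":[0.07,0,0.12],"twist":[0,0,0],"jaw":0},{"delta_pos":[0.15,0,0.23],"twist":[0,0,0],"jaw":0},{"delta_pos":[0.22,0,0.35],"twist":[0,0,0],"jaw":0},{"delta_pos":[0.3,0,0.46],"twist":[0,0,0],"jaw":0},{"delta_pos":[0.39,0,0.58],"twist":[0,0,0],"jaw":0},{"delta_pos":[0.47,0,0.69],"twist":[0,0,0],"jaw":0},{"delta_pos":[0.56,0,0.8],"twist":[0,0,0],"jaw":0},{"delta_pos":[0.66,0,0.9],"twist":[0,0,0],"jaw":0},{"delta_pos":[0.75,0,1],"twist":[0,0,0],"jaw":0},{"delta_pos":[0.85,0,1.11],"twist":[0,0,0],"jaw":0}]' 100
python3 st.py
python3 - <<'E'
from h import *
from rig import imaging
c=imaging.capture("top");pickle.dump(c,open("pics/top17.pkl","wb"));crop(c,"t17",310,200,400,265,8)
E
```

```text
time_s: 21.15
eef_pos: [524.5, 107.1, 167.5]
ee_rot: [-0.634, 0.635, -0.313, 0.312]
force: [-7.3, -1.5, 8.9]
grip_width: 0.229
t 21.15 phi deg -43.88488492879313 R 80.50713310890823 z,x 58.016395191165145 -55.80095333278847 Fz_t,Fx_t -6.650421824597308 -3.27238848716356 Frad -2.525068063811355 Ftan -6.969612975412217 Fz 8.877857248336094 TCPz 167.47793840901855 grip 0.22929305489183588
```

View pics/t17.png

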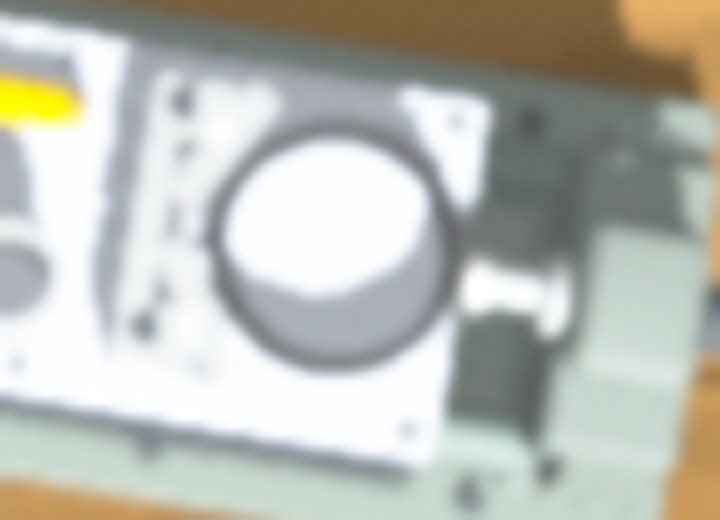

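```bash
python3 -m handwheel '[{"delta_pos":[0.05,0,0.05],"twist":[0,0,0],"jaw":0},{"delta_pos":[0.1,0,0.1],"twist":[0,0,0],"jaw":0},{"delta_pos":[0.15,0,0.14],"twist":[0,0,0],"jaw":0},{"delta_pos":[0.2,0,0.19],"twist":[0,0,0],"jaw":0},{"delta_pos":[0.25,0,0.23],"twist":[0,0,0],"jaw":0},{"delta_pos":[0.3,0,0.28],"twist":[0,0,0],"jaw":0},{"delta_pos":[0.36,0,0.33],"twist":[0,0,0],"jaw":0},{"delta_pos":[0.42,0,0.38],"twist":[0,0,0],"jaw":0},{"delta_pos":[0.42,0,0.38],"twist":[0,0,0],"jaw":0},{"delta_pos":[0.42,0,0.38],"twist":[0,0,0],"jaw":0}]' 100
python3 st.py
```

```text
time_s: 22.03
eef_pos: [530.2, 106.1, 167.5]
ee_rot: [-0.634, 0.635, -0.313, 0.312]
force: [-6.7, 0.1, 8.8]
grip_width: 0.233
t 22.0333 phi deg -39.81702993960313 R 80.5774239195907 z,x 61.88261802260252 -51.589822615025625 Fz_t,Fx_t -5.307561136122611 -4.154423477229624 Frad -1.4166577097824335 Ftan -6.590507555306624 Fz 8.8302918580482 TCPz 167.47003120488532 grip 0.23315673698047712
```

```bash
python3 -m handwheel '[{"delta_pos":[0.06,0,0.05],"twist":[0,0,0],"jaw":0},{"delta_pos":[0.11,0,0.09],"twist":[0,0,0],"jaw":0},{"delta_pos":[0.17,0,0.13],"twist":[0,0,0],"jaw":0},{"delta_pos":[0.22,0,0.18],"twist":[0,0,0],"jaw":0},{"delta_pos":[0.28,0,0.22],"twist":[0,0,0],"jaw":0},{"delta_pos":[0.33,0,0.26],"twist":[0,0,0],"jaw":0},{"delta_pos":[0.39,0,0.31],"twist":[0,0,0],"jaw":0},{"delta_pos":[0.45,0,0.35],"twist":[0,0,0],"jaw":0},{"delta_pos":[0.45,0,0.35],"twist":[0,0,0],"jaw":0},{"delta_pos":[0.45,0,0.35],"twist":[0,0,0],"jaw":0}]' 100
python3 st.py
python3 - <<'E'
from h import *
from rig import imaging
c=imaging.capture("top");pickle.dump(c,open("pics/top18.pkl","wb"));crop(c,"t18",310,200,400,265,8)
E
```

```text
time_s: 22.87
eef_pos: [535.6, 104.8, 167.5]
ee_rot: [-0.634, 0.635, -0.313, 0.312]
force: [-6.8, 1.0, 8.4]
grip_width: 0.228
t 22.8667 phi deg -35.83182722905308 R 80.6599539498794 z,x 65.38532189933 -47.2126172088716 Fz_t,Fx_t -4.796752378283871 -4.976117017942579 Frad -0.9759855009961055 Ftan -6.8433126331520375 Fz 8.377199745787468 TCPz 167.46394938549682 grip 0.22846118370012172
```

View pics/t18.png

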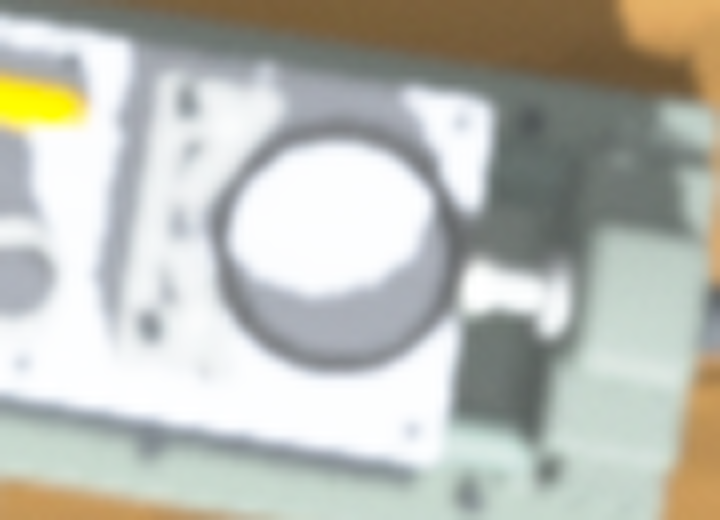

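```bash
python3 -m handwheel '[{"delta_pos":[0.06,0,0.04],"twist":[0,0,0],"jaw":0},{"delta_pos":[0.12,0,0.08],"twist":[0,0,0],"jaw":0},{"delta_pos":[0.18,0,0.12],"twist":[0,0,0],"jaw":0},{"delta_pos":[0.24,0,0.16],"twist":[0,0,0],"jaw":0},{"delta_pos":[0.3,0,0.2],"twist":[0,0,0],"jaw":0},{"delta_pos":[0.36,0,0.24],"twist":[0,0,0],"jaw":0},{"delta_pos":[0.42,0,0.28],"twist":[0,0,0],"jaw":0},{"delta_pos":[0.47,0,0.32],"twist":[0,0,0],"jaw":0},{"delta_pos":[0.47,0,0.32],"twist":[0,0,0],"jaw":0},{"delta_pos":[0.47,0,0.32],"twist":[0,0,0],"jaw":0}]' 100
python3 st.py
```

```text
time_s: 23.75
eef_pos: [541.0, 103.1, 167.5]
ee_rot: [-0.634, 0.635, -0.313, 0.312]
force: [-7.1, -0.1, 8.0]
grip_width: 0.228
t 23.75 phi deg -31.827331193361687 R 80.76979009256989 z,x 68.61607860965468 -42.589098756650856 Fz_t,Fx_t -5.7007899236483635 -4.2443730979715095 Frad -2.605660459219341 Ftan -6.613462383987814 Fz 7.984033476887818 TCPz 167.45410508723162 grip 0.22810365250348524
```

```bash
python3 -m handwheel '[{"delta_pos":[0.06,0,0.04],"twist":[0,0,0],"jaw":0},{"delta_pos":[0.12,0,0.07],"twist":[0,0,0],"jaw":0},{"delta_pos":[0.18,0,0.11],"twist":[0,0,0],"jaw":0},{"delta_pos":[0.25,0,0.14],"twist":[0,0,0],"jaw":0},{"delta_pos":[0.31,0,0.18],"twist":[0,0,0],"jaw":0},{"delta_pos":[0.37,0,0.21],"twist":[0,0,0],"jaw":0},{"delta_pos":[0.43,0,0.25],"twist":[0,0,0],"jaw":0},{"delta_pos":[0.49,0,0.28],"twist":[0,0,0],"jaw":0},{"delta_pos":[0.49,0,0.28],"twist":[0,0,0],"jaw":0},{"delta_pos":[0.49,0,0.28],"twist":[0,0,0],"jaw":0}]' 100
python3 st.py
python3 - <<'E'
from h import *
from rig import imaging
c=imaging.capture("top");pickle.dump(c,open("pics/top19.pkl","wb"));crop(c,"t19",310,200,400,265,8)
E
```

```text
time_s: 24.58
eef_pos: [546.2, 101.0, 167.5]
ee_rot: [-0.634, 0.634, -0.313, 0.312]
force: [-7.3, 1.2, 7.2]
grip_width: 0.224
t 24.5833 phi deg -27.831922918730015 R 80.88390655580993 z,x 71.51767914913789 -37.75793311528364 Fz_t,Fx_t -5.033934779745437 -5.350949012460379 Frad -1.9536299481368662 Ftan -7.083153352420022 Fz 7.19292485823261 TCPz 167.49647768369235 grip 0.22414187755787726
```

View pics/t19.png

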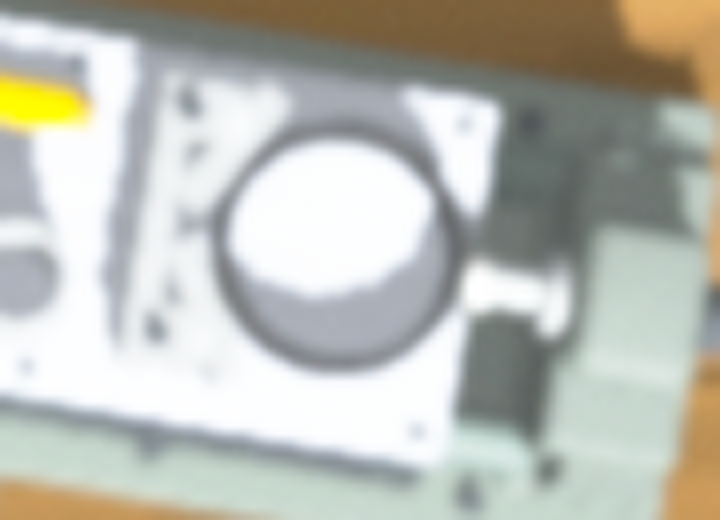

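```bash
python3 -m handwheel '[{"delta_pos":[0.06,0,0.03],"twist":[0,0,0],"jaw":0},{"delta_pos":[0.13,0,0.06],"twist":[0,0,0],"jaw":0},{"delta_pos":[0.19,0,0.1],"twist":[0,0,0],"jaw":0},{"delta_pos":[0.26,0,0.13],"twist":[0,0,0],"jaw":0},{"delta_pos":[0.32,0,0.16],"twist":[0,0,0],"jaw":0},{"delta_pos":[0.39,0,0.19],"twist":[0,0,0],"jaw":0},{"delta_pos":[0.45,0,0.22],"twist":[0,0,0],"jaw":0},{"delta_pos":[0.51,0,0.25],"twist":[0,0,0],"jaw":0},{"delta_pos":[0.51,0,0.25],"twist":[0,0,0],"jaw":0},{"delta_pos":[0.51,0,0.25],"twist":[0,0,0],"jaw":0}]' 100
python3 st.py
```

```text
time_s: 25.47
eef_pos: [551.3, 98.6, 167.5]
ee_rot: [-0.634, 0.634, -0.313, 0.312]
force: [-7.0, 2.5, 7.1]
grip_width: 0.228
t 25.4667 phi deg -23.876155982249138 R 80.9940327689448 z,x 74.05276503311207 -32.77880605093285 Fz_t,Fx_t -4.019804831160224 -6.179493873529256 Frad -1.1747398898838632 Ftan -7.278711335868505 Fz 7.068544489200734 TCPz 167.49030025267518 grip 0.22830078460934353
```

```bash
python3 -m handwheel '[{"delta_pos":[0.06,0,0.02],"twist":[0,0,0],"jaw":0},{"delta_pos":[0.12,0,0.05],"twist":[0,0,0],"jaw":0},{"delta_pos":[0.17,0,0.07],"twist":[0,0,0],"jaw":0},{"delta_pos":[0.23,0,0.1],"twist":[0,0,0],"jaw":0},{"delta_pos":[0.29,0,0.12],"twist":[0,0,0],"jaw":0},{"delta_pos":[0.35,0,0.14],"twist":[0,0,0],"jaw":0},{"delta_pos":[0.4,0,0.17],"twist":[0,0,0],"jaw":0},{"delta_pos":[0.46,0,0.19],"twist":[0,0,0],"jaw":0},{"delta_pos":[0.46,0,0.19],"twist":[0,0,0],"jaw":0},{"delta_pos":[0.46,0,0.19],"twist":[0,0,0],"jaw":0}]' 100
python3 st.py
python3 - <<'E'
from h import *
from rig import imaging
c=imaging.capture("top");pickle.dump(c,open("pics/top20.pkl","wb"));crop(c,"t20",310,200,400,265,8)
E
```

```text
time_s: 26.3
eef_pos: [555.3, 96.4, 167.5]
ee_rot: [-0.634, 0.634, -0.314, 0.311]
force: [-8.6, 2.5, 9.3]
grip_width: 0.229
t 26.3 phi deg -20.63360148036949 R 81.06889233798927 z,x 75.85832598799732 -28.56405430912956 Fz_t,Fx_t -5.265085696368747 -7.2377922451521215 Frad -2.377137802233991 Ftan -8.630041396825069 Fz 9.316014123109245 TCPz 167.45067541385546 grip 0.22934709876557516
```

View pics/t20.png

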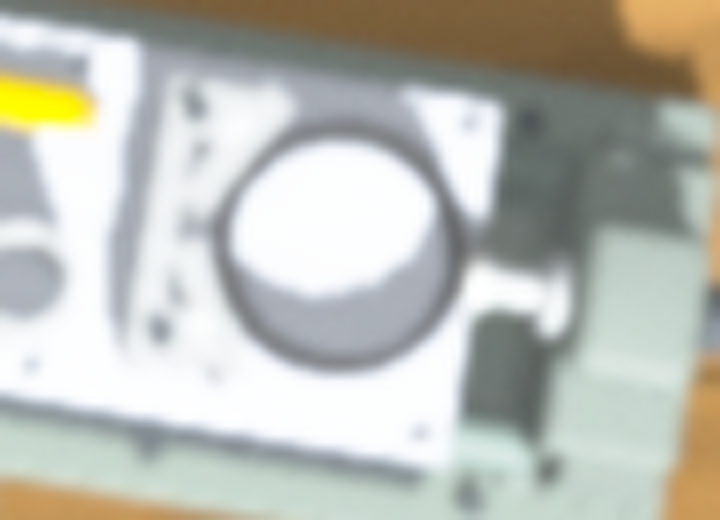

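```bash
python3 -m handwheel '[{"delta_pos":[0.05,0,0.02],"twist":[0,0,0],"jaw":0},{"delta_pos":[0.1,0,0.04],"twist":[0,0,0],"jaw":0},{"delta_pos":[0.15,0,0.05],"twist":[0,0,0],"jaw":0},{"delta_pos":[0.2,0,0.07],"twist":[0,0,0],"jaw":0},{"delta_pos":[0.25,0,0.09],"twist":[0,0,0],"jaw":0},{"delta_pos":[0.27,0,0.1],"twist":[0,0,0],"jaw":0},{"delta_pos":[0.27,0,0.1],"twist":[0,0,0],"jaw":0},{"delta_pos":[0.27,0,0.1],"twist":[0,0,0],"jaw":0},{"delta_pos":[0.27,0,0.1],"twist":[0,0,0],"jaw":0},{"delta_pos":[0.27,0,0.1],"twist":[0,0,0],"jaw":0}]' 100
python3 st.py
```

```text
time_s: 27.18
eef_pos: [557.4, 95.1, 167.4]
ee_rot: [-0.634, 0.634, -0.314, 0.311]
force: [-10.7, 3.0, 9.5]
grip_width: 0.229
t 27.1833 phi deg -18.842639289979086 R 81.14201887759461 z,x 76.78318284036538 -26.202907721920973 Fz_t,Fx_t -6.664024233179029 -8.955996740837985 Frad -3.414835521949077 Ftan -10.629753111131087 Fz 9.460665526624783 TCPz 167.44893391514674 grip 0.22887682753821822
```

```bash
python3 -m handwheel '[{"delta_pos":[0.04,0,0.01],"twist":[0,0,0],"jaw":0},{"delta_pos":[0.08,0,0.02],"twist":[0,0,0],"jaw":0},{"delta_pos":[0.12,0,0.04],"twist":[0,0,0],"jaw":0},{"delta_pos":[0.15,0,0.05],"twist":[0,0,0],"jaw":0},{"delta_pos":[0.15,0,0.05],"twist":[0,0,0],"jaw":0},{"delta_pos":[0.15,0,0.05],"twist":[0,0,0],"jaw":0},{"delta_pos":[0.15,0,0.05],"twist":[0,0,0],"jaw":0},{"delta_pos":[0.15,0,0.05],"twist":[0,0,0],"jaw":0},{"delta_pos":[0.15,0,0.05],"twist":[0,0,0],"jaw":0},{"delta_pos":[0.15,0,0.05],"twist":[0,0,0],"jaw":0}]' 100
python3 st.py
```

```text
time_s: 28.02
eef_pos: [558.7, 94.3, 167.5]
ee_rot: [-0.634, 0.634, -0.314, 0.311]
force: [-10.8, 4.4, 9.6]
grip_width: 0.229
t 28.0167 phi deg -17.816584472235505 R 81.17781649964793 z,x 77.27416477668181 -24.834695357221406 Fz_t,Fx_t -5.895407107891245 -10.104682041382807 Frad -2.5212703440000532 Ftan -11.42543575851783 Fz 9.566429229718059 TCPz 167.46075565081836 grip 0.2289437422508887
```

```bash
python3 -m handwheel '[{"delta_pos":[-0.03,0,-0.01],"twist":[0,0,0],"jaw":0},{"delta_pos":[-0.06,0,-0.02],"twist":[0,0,0],"jaw":0},{"delta_pos":[-0.09,0,-0.03],"twist":[0,0,0],"jaw":0},{"delta_pos":[-0.09,0,-0.03],"twist":[0,0,0],"jaw":0},{"delta_pos":[-0.09,0,-0.03],"twist":[0,0,0],"jaw":0},{"delta_pos":[-0.09,0,-0.03],"twist":[0,0,0],"jaw":0},{"delta_pos":[-0.09,0,-0.03],"twist":[0,0,0],"jaw":0},{"delta_pos":[-0.09,0,-0.03],"twist":[0,0,0],"jaw":0},{"delta_pos":[-0.09,0,-0.03],"twist":[0,0,0],"jaw":0},{"delta_pos":[-0.09,0,-0.03],"twist":[0,0,0],"jaw":0}]' 100
python3 st.py
```

```text
time_s: 28.85
eef_pos: [558.4, 94.4, 167.5]
ee_rot: [-0.634, 0.634, -0.314, 0.312]
force: [-6.9, 3.1, 8.3]
grip_width: 0.229
t 28.85 phi deg -17.98497800806398 R 81.12804680912703 z,x 77.1535100055747 -25.04633301881223 Fz_t,Fx_t -3.5985185844270497 -6.620795543661645 Frad -1.378584734640712 Ftan -7.409393339291998 Fz 8.290659784754919 TCPz 167.4578300438588 grip 0.2287987621894014
```

```bash
python3 -m handwheel '[{"delta_pos":[-0.04,0,-0.02],"twist":[0,0,0],"jaw":0},{"delta_pos":[-0.09,0,-0.03],"twist":[0,0,0],"jaw":0},{"delta_pos":[-0.09,0,-0.03],"twist":[0,0,0],"jaw":0},{"delta_pos":[-0.09,0,-0.03],"twist":[0,0,0],"jaw":0},{"delta_pos":[-0.09,0,-0.03],"twist":[0,0,0],"jaw":0.4},{"delta_pos":[-0.09,0,-0.03],"twist":[0,0,0],"jaw":0.6},{"delta_pos":[-0.09,0,-0.03],"twist":[0,0,0],"jaw":0.8},{"delta_pos":[-0.09,0,-0.03],"twist":[0,0,0],"jaw":1},{"delta_pos":[-0.09,0,-0.03],"twist":[0,0,0],"jaw":1},{"delta_pos":[-0.09,0,-0.03],"twist":[0,0,0],"jaw":1}]' 100
python3 st.py 21
```

```text
time_s: 29.68
eef_pos: [558.7, 94.4, 166.8]
ee_rot: [0.634, -0.634, 0.313, -0.313]
force: [0.0, -0.5, -0.1]
grip_width: 0.999
t 29.6833 phi deg -17.85220472272299 R 81.25329214775246 z,x 77.33054217802415 -24.90586607568448 Fz_t,Fx_t -0.24985704468605224 0.40254323763432565 Frad -0.36128006417175695 Ftan 0.30660551093698973 Fz -0.07268782572039292 TCPz 166.76345975237825 grip 0.9985438783820879
```

View pics/s21.png

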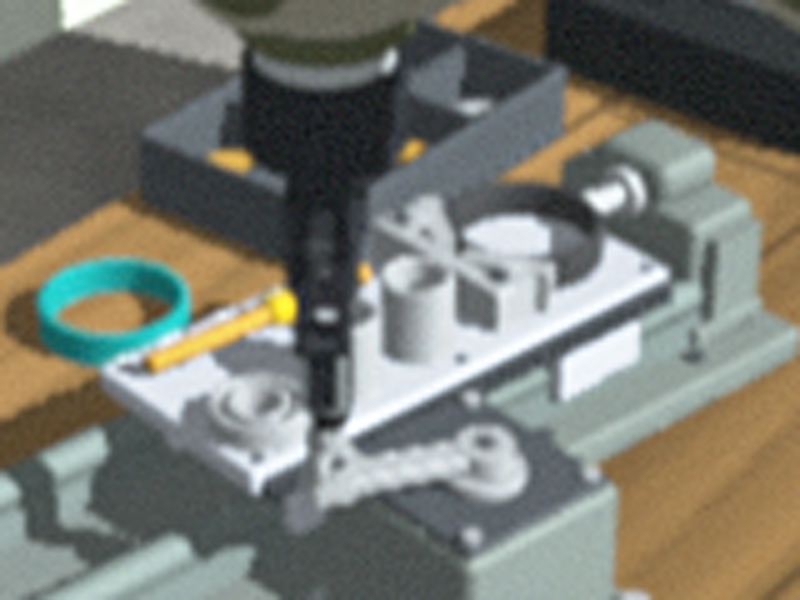

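Jaws are open around the handle and the force is zero. Lifting straight up.

```bash
python3 -m handwheel '[{"delta_pos":[0,-1,0],"twist":[0,0,0],"jaw":1},{"delta_pos":[0,-2,0],"twist":[0,0,0],"jaw":1},{"delta_pos":[0,-3.2,0],"twist":[0,0,0],"jaw":1},{"delta_pos":[0,-4.4,0],"twist":[0,0,0],"jaw":1},{"delta_pos":[0,-5.6,0],"twist":[0,0,0],"jaw":1},{"delta_pos":[0,-6.8,0],"twist":[0,0,0],"jaw":1},{"delta_pos":[0,-8,0],"twist":[0,0,0],"jaw":1},{"delta_pos":[0,-9,0],"twist":[0,0,0],"jaw":1},{"delta_pos":[0,-10,0],"twist":[0,0,0],"jaw":1},{"delta_pos":[0,-10,0],"twist":[0,0,0],"jaw":1}]'
python3 st.py 22
python3 - <<'E'
from h import *
from rig import imaging
c=imaging.capture("top");pickle.dump(c,open("pics/top22.pkl","wb"));crop(c,"t22",260,190,400,290,5.6)
E
```

```text
time_s: 30.57
eef_pos: [559.2, 94.4, 269.3]
ee_rot: [0.635, -0.634, 0.311, -0.314]
force: [-0.6, -0.6, 0.1]
grip_width: 0.998
t 30.5667 phi deg -17.556584856686346 R 81.60336540898165 z,x 77.7917367358433 -24.612130793504875 Fz_t,Fx_t -0.8391169766853694 0.09777953395462516 Frad -0.8296374617224805 Ftan -0.1599142428524035 Fz 0.059929814495588485 TCPz 269.34490835770043 grip 0.9977784596595394
```

View pics/s22.png

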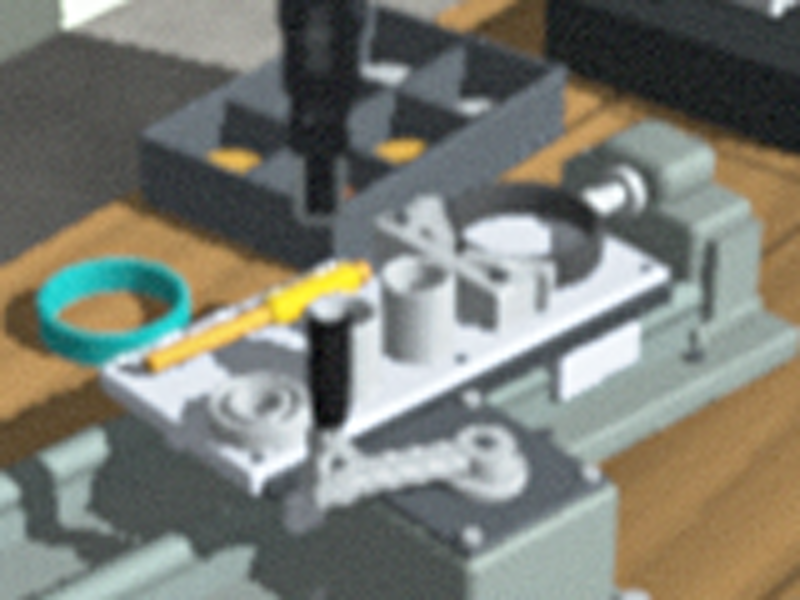

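View pics/t22.png

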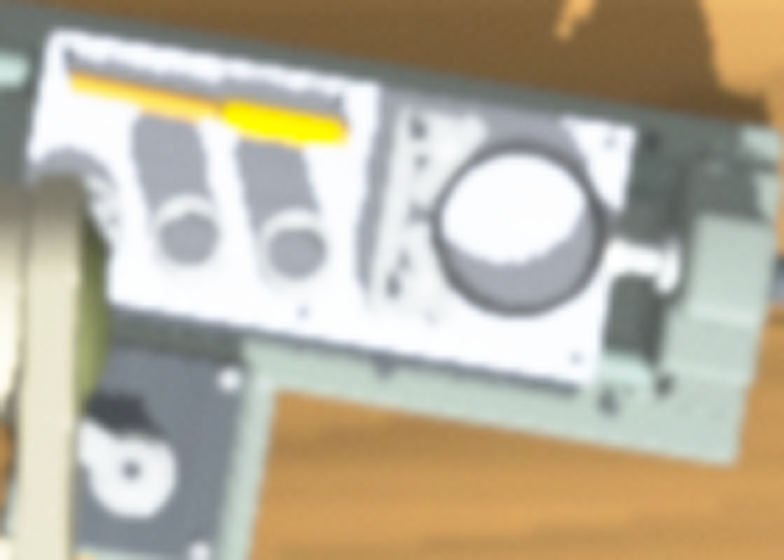

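```bash
python3 -c "
from rig import ctrl
print(ctrl.finish_job())"
```

```text
the job is handed in; nothing more can be done
None
```

I swung the handle up to its stop and wound the crank about 5.9 rad clockwise until it stiffened. I then eased the arm off, opened the jaws, lifted clear and handed in at about 30.6 s.

- **Handle up:** My first swing left it short, at about 1.50 rad by the side view. I pushed it again until it went stiff at about 16 N. The side view then gave about 1.545 rad, and I only started cranking after that.
- **Nip force:** The force on the handle rose from about 7 N of drag to 11.4 N as it stiffened, which works out to roughly 26–30 N on the ring. This is worked out from the handle force, because nothing measures the nip directly, and I did not re-measure it after letting go.
- **Last checks:** The final pictures show the ring in the vee against the pad and the handle upright. Both sleeves are standing, and the bearing and punch are on the deck. The force on the tool was near zero. I did not check the bench tools again, but the arm never worked near them.

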